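Unload, reload and start the sample changer

ROBOT

A 6-joint arm with a two-finger parallel gripper is mounted at the origin on the work surface. World frame = base frame: x ahead of the robot, y to its left, z up, the work surface at z = 0. Lengths are in m, angles in rad, forces in N, time in s.
With the tool pointing down it reaches from about 0.275 to 0.875 m from the base axis. Payload 12.5 kg.
Tool frame: the origin (TCP) lies at the very end of the fingers, on their centre line; the grasp point (between the pads) lies 19 mm behind it; z points along the fingers, x is the direction in which the jaws open and shut, and the axes are right-handed (so a half turn about z gives the same grasp; the last joint's range is limited). The gripper opens to 85 mm and grips with 20 to 120 N. Pads are 22 mm wide; open, the fingers measure 114 mm over their backs; the gripper's body (76 mm by 85 mm) begins 54 mm behind the grasp point. The pads swing forward as they close: fully open they stand 13 mm farther back than shut.
Start: joints at [-1.339, 0.351, 1.652, -0, 1.139, -0.085], TCP at [0.171, -0.523, 0.231] pointing down, gripper open.
Joint ranges: [-2.75, 2.75], [-0.79, 2.1], [0.01, 2.65], [-1.57, 4.71], [0.07, 3.14], [-2.87, 2.87]. Speed limits (rad/s): [2.22, 2.22, 2.79, 3.14, 3.14, 3.14].

INTERFACE

Orientations are given as a unit quaternion [x, y, z, w].
In Python, from station import get_state, capture, camera_info, job gives the robot as it stands. The module is installed in compiled form; this text tells all that it offers.
- The arm moves only by the tool carry_out, never from a script. Its argument "steps" is a list of rows, each a list of 7 numbers: the shift along the tool's x, y, z in cm, then the turn, a rotation vector about the tool's x, y, z in rad, then the gripper command: -1 is shut, 1 is fully open, values between are in proportion. A call has 1 to 8 rows; each row shifts and turns the commanded pose from where the row before left it, along the tool's axes as they then stand; what a row does not reach is not made up. A row lasts 1/12 s, in which the tool goes at most 41.7 mm and 7.16 degrees, less where a joint would pass 70% of its speed; a pose out of reach is approached as far as the arm can. A call with a gripper value outside its range is refused whole. The fingers move at their own pace and stop on an object; the grip force is fixed at half the most. Time passes only in rows, so rows that do not move let the fingers close. It gives the time, the measured TCP pose, the force and the opening at its end, in the units of the state.
- get_state(): the state, without advancing time (a new reading comes with each control period).
- capture(name): name is "side" or "top"; returns the picture (480x640x3 uint8, red, green, blue); there is no depth.
- camera_info(name): a dict with "K" (3x3 intrinsics, pixels), "world_to_cam" (4x4, takes a point from world to camera coordinates). Camera axes: x right, y up, looking along -z (the intrinsics and any distortion apply to the point x, -y, -z); pixel columns grow to the right and rows downward; lengths in m; the calibration is good to about 2 mm. A picture is of the moment at which its call begins. camera_info takes no time and is no camera call.
- job.sign_off(): hands the job in, once; it reports no verdict.
The state is a dict: "time_s": time; "q": joint angles; "joint_vel": joint speeds; "tau": joint torques, N m; "ee_pos": TCP position; "ee_rot": TCP orientation; "force": force on the tool from outside, world axes, zero at the start; "wrist_torque": the same for the moment, N m; "opening": finger opening in m.
Only numpy, scipy, OpenCV 4.12 (cv2) and the standard library are available. Lean on these libraries where they do the work, as an engineer would, in place of code of your own. Each camera call takes 0.05 s, during which the arm holds its last target.

TASK

Take last run's finished jars off the sample changer and stand them in the steel tray, then stand every fresh jar from the bench upright and centred on a ring of the changer, one to a ring, with its label squarely facing the reader bar. When all are loaded, turn the count selector all the way back to its end stop to clear the old count, turn it forward one click for each fresh jar you loaded, and press the start button fully down and let it go. Leave the other things on the bench where they are.

Things in the scene. Friction and masses are not known exactly. Their poses are not given: they have to be found in the camera images.
- changer: White five-place sample changer fixed to the bench; origin on its underside. Sizes in mm in its frame: x -90 (operator's side) to 125, y -205 to 230. Grey deck y -95 to 230, 30 high, flat inside a 6 mm rim, with five white ring marks centred at x -20, y -45, 7, 59, 111, 163. The -y end is a control pod, 110 long, 50 high: selector axis at x -30, start button axis at x 60, both y -150.
- ring0 (a point): Centre of the ring mark next to the control pod, on the flat deck 30 mm above the bench. Each ring is a white circle 51 mm across; the five lie in a straight line, 52 mm apart.
- ring4 (a point): Centre of the ring mark at the other end of the row. Along the back of the row stands the reader bar, a grey block with a long dark window looking towards the rings: face at changer x = 58 mm, 40 mm deep, y -83 to 199, top 82 mm above the bench. A label faces it when it looks along the changer's +x. Behind the bar, at x 108, y 178, a column 190 mm tall with an arm along the back (y 57 to 195).
- selector (a joint): Count selector: 0 rad against its end stop, growing clockwise seen from above, a click every 30 degrees: 0, 0.524, 1.047, 1.571, 2.094, 2.618 for counts 0 to 5 (5 is the far stop). A sprung ball pulls it into the nearest click when let go; about 0.06 N m takes it over to the next. A long broad tick on the pod marks count 0; the white line on the knob's bar is the pointer.
- selector_grip (a point): Point on the selector's axis at gripping height, 87 mm above the bench. Pinch the knob's upright bar across its thickness: 42 mm long, 14 thick, from 62 to 94 mm above the bench, on a disc 44 mm across. The frame turns with the knob: bar along its x, pointer at its -x end; at count 0 its axes are those of the changer.
- start (a joint): Travel of the start button: 0 up, 0.006 m fully down; springs back when let go. Fully down takes about 5 N.
- start_top (a point): Centre of the top of the steel start button, 26 mm across, about 72 mm above the bench; press it straight down.
- tray: Shallow stainless tray for finished jars, fixed to the bench, 180 mm along its x, 105 mm along its y, walls 4 mm thick and 18 mm high, floor 4 mm thick; origin at the centre of its underside.
- old1: Finished jar of the last run; if present, it stands on one of the changer's rings at the start (one or two of the three are present). Squat amber glass jar, 44 mm across, 55 mm tall, 120 g, black cap; origin at the centre of its underside, z up. White bar-coded label on its +x side; a white strip on the cap points from the middle to the label.
- old2: Finished jar of the last run; if present, it stands on one of the changer's rings at the start (one or two of the three are present). Just like old1.
- old3: Finished jar of the last run; if present, it stands on one of the changer's rings at the start (one or two of the three are present). Just like old1.
- jar1: Fresh sample jar; if present, it stands on the bench at the start, label turned any way (two to four of the four are present). Squat amber glass jar, 44 mm across, 55 mm tall, 120 g, black cap; origin at the centre of its underside, z up. White bar-coded label on its +x side; a white strip on the cap points from the middle to the label.
- jar2: Fresh sample jar; if present, it stands on the bench at the start, label turned any way (two to four of the four are present). Just like jar1.
- jar3: Fresh sample jar; if present, it stands on the bench at the start, label turned any way (two to four of the four are present). Just like jar1.
- jar4: Fresh sample jar; if present, it stands on the bench at the start, label turned any way (two to four of the four are present). Just like jar1.
- jar1_label (a point): Middle of jar1's label, 22 mm out from the jar's axis along its x and 18 mm above its underside; the axes are those of the jar.
- jar2_label (a point): Middle of jar2's label, 22 mm out from the jar's axis along its x and 18 mm above its underside; the axes are those of the jar.
- jar3_label (a point): Middle of jar3's label, 22 mm out from the jar's axis along its x and 18 mm above its underside; the axes are those of the jar.
- jar4_label (a point): Middle of jar4's label, 22 mm out from the jar's axis along its x and 18 mm above its underside; the axes are those of the jar.
- beaker: Not part of the job, leave it where it stands: a glass beaker, 54 mm across and 58 mm tall; origin at the centre of its underside.
- weight_big: Not part of the job, leave it where it stands: a 200 g stainless knob weight, 32 mm across and 48 mm tall; origin at the centre of its underside.
- weight_small: Not part of the job, leave it where it stands: a 100 g stainless knob weight, 26 mm across and 38 mm tall; origin at the centre of its underside.
- reagent: Not part of the job, leave it where it stands: an amber reagent bottle with a paper band, 58 mm across and 135 mm tall; origin at the centre of its underside.
- forceps: Not part of the job, leave it where it stands: steel forceps lying flat along their own x, 138 mm long, 18 mm wide and 8 mm high (origin in the middle).

How it is judged:
On the way, in this order (a step that is already met when the one before it is completed fails the run):
1. every finished jar of the last run stands upright in the tray (x of old1 in the frame of tray between -0.072 and 0.072 m and y of old1 in the frame of tray between -0.036 and 0.036 m and z of old1 in the frame of tray between -0.003 and 0.014 m and angle between each of old1, old2, old3's own z axis and vertical below 0.12 rad and x of old2 in the frame of tray between -0.072 and 0.072 m and y of old2 in the frame of tray between -0.036 and 0.036 m and z of old2 in the frame of tray between -0.003 and 0.014 m and x of old3 in the frame of tray between -0.072 and 0.072 m and y of old3 in the frame of tray between -0.036 and 0.036 m and z of old3 in the frame of tray between -0.003 and 0.014 m), for 0.2 s.
2. every fresh jar stands upright on a ring of the changer with its label facing the reader bar (x of jar1 in the frame of changer between -0.029 and -0.011 m and (y of jar1 in the frame of changer between -0.054 and -0.036 m or y of jar1 in the frame of changer between -0.002 and 0.016 m or y of jar1 in the frame of changer between 0.05 and 0.068 m or y of jar1 in the frame of changer between 0.102 and 0.12 m or y of jar1 in the frame of changer between 0.154 and 0.172 m) and z of jar1 in the frame of changer between 0.022 and 0.04 m and angle between each of jar1, jar2, jar3, jar4's own z axis and vertical below 0.12 rad and angle between the x axis of each of jar1, jar2, jar3, jar4 and the x axis of changer, either way round below 0.4 rad and x of each of jar1_label, jar2_label, jar3_label, jar4_label in the frame of changer above -0.02 m and x of jar2 in the frame of changer between -0.029 and -0.011 m and (y of jar2 in the frame of changer between -0.054 and -0.036 m or y of jar2 in the frame of changer between -0.002 and 0.016 m or y of jar2 in the frame of changer between 0.05 and 0.068 m or y of jar2 in the frame of changer between 0.102 and 0.12 m or y of jar2 in the frame of changer between 0.154 and 0.172 m) and z of jar2 in the frame of changer between 0.022 and 0.04 m and x of jar3 in the frame of changer between -0.029 and -0.011 m and (y of jar3 in the frame of changer between -0.054 and -0.036 m or y of jar3 in the frame of changer between -0.002 and 0.016 m or y of jar3 in the frame of changer between 0.05 and 0.068 m or y of jar3 in the frame of changer between 0.102 and 0.12 m or y of jar3 in the frame of changer between 0.154 and 0.172 m) and z of jar3 in the frame of changer between 0.022 and 0.04 m and x of jar4 in the frame of changer between -0.029 and -0.011 m and (y of jar4 in the frame of changer between -0.054 and -0.036 m or y of jar4 in the frame of changer between -0.002 and 0.016 m or y of jar4 in the frame of changer between 0.05 and 0.068 m or y of jar4 in the frame of changer between 0.102 and 0.12 m or y of jar4 in the frame of changer between 0.154 and 0.172 m) and z of jar4 in the frame of changer between 0.022 and 0.04 m), for 0.2 s.
3. the count selector is turned back against its end stop (value of joint selector below 0.12 rad), for 0.1 s.
4. the count selector rests at the click whose number is that of the fresh jars (((height (world z) of jar1 below -5 m and value of joint selector above -9 rad) or (height (world z) of jar2 below -5 m and value of joint selector above -9 rad) or (height (world z) of jar3 below -5 m and value of joint selector above -9 rad) or (height (world z) of jar4 below -5 m and value of joint selector above -9 rad) or value of joint selector between 1.9344 and 2.2544 rad) and ((height (world z) of each of jar1, jar2 below -5 m and value of joint selector above -9 rad) or (height (world z) of each of jar1, jar3 below -5 m and value of joint selector above -9 rad) or (height (world z) of each of jar1, jar4 below -5 m and value of joint selector above -9 rad) or (height (world z) of each of jar2, jar3 below -5 m and value of joint selector above -9 rad) or (height (world z) of each of jar2, jar4 below -5 m and value of joint selector above -9 rad) or (height (world z) of each of jar3, jar4 below -5 m and value of joint selector above -9 rad) or not ((height (world z) of jar1 below -5 m and value of joint selector above -9 rad) or (height (world z) of jar2 below -5 m and value of joint selector above -9 rad) or (height (world z) of jar3 below -5 m and value of joint selector above -9 rad) or (height (world z) of jar4 below -5 m and value of joint selector above -9 rad)) or value of joint selector between 1.4108 and 1.7308 rad) and (not ((height (world z) of each of jar1, jar2 below -5 m and value of joint selector above -9 rad) or (height (world z) of each of jar1, jar3 below -5 m and value of joint selector above -9 rad) or (height (world z) of each of jar1, jar4 below -5 m and value of joint selector above -9 rad) or (height (world z) of each of jar2, jar3 below -5 m and value of joint selector above -9 rad) or (height (world z) of each of jar2, jar4 below -5 m and value of joint selector above -9 rad) or (height (world z) of each of jar3, jar4 below -5 m and value of joint selector above -9 rad)) or value of joint selector between 0.887198 and 1.2072 rad)), for 0.3 s.
5. the start button is pressed fully down with the count set (all of step 4 and value of joint start above 0.0045 m), for 0.02 s.
At the end, for the whole second after the job is handed in: Finished jars upright in the tray; each fresh jar upright (7 degrees), at rest, within 9 mm (each way) of a ring's centre, its label within 23 degrees of facing the reader bar; selector within 9 degrees of the click equal to the number of fresh jars; start button up again (all of step 1 and all of step 2 and all of step 4 and value of joint start below 0.002 m and linear speed of each of jar1, jar2, jar3, jar4, old1, old2, old3 below 0.02 m/s); the robot touches nothing.
It fails at once if the beaker is shifted by more than 30 mm (distance of beaker from where it was at the start of the episode above 0.03 m).
It fails at once if the weight big is shifted by more than 30 mm (distance of weight_big from where it was at the start of the episode above 0.03 m).
It fails at once if the weight small is shifted by more than 30 mm (distance of weight_small from where it was at the start of the episode above 0.03 m).
It fails at once if the reagent is shifted by more than 30 mm (distance of reagent from where it was at the start of the episode above 0.03 m).
It fails at once if the forceps is shifted by more than 30 mm (distance of forceps from where it was at the start of the episode above 0.03 m).
Of jar1, jar2, jar3, jar4 only 2 to 4 are there at a start; the rules pass over those that are not, and their reading is None.
Of old1, old2, old3 only 1 to 2 are there at a start; the rules pass over those that are not, and their reading is None.
At some moment in a run one of jar1, jar2, jar3, jar4 may be knocked a few centimetres aside while the robot is not near it.
It also fails if it takes over 210 s, if anything falls off the work surface, if the arm or the gripper's body presses on something with over 40 N, if the wrist force passes 120 N, or if a joint passes its speed limit or range.

## Working session

There is one attempt and no reset: what is moved stays moved. The work goes in short steps, Python scripts to look and compute and a tool call to move; the robot and the scene stay as the last step left them, time stands still between calls to the robot, and variables do not carry over. Pictures are saved under pics/ and viewed, and the job is handed in when it is done.

Besides the shell and the picture viewer there is one more tool, called as name(argument=value, ...) on one line, values as JSON. carry_out: Moves the arm, as the interface text tells. Its arguments: {"type":"object","properties":{"steps":{"type":"array","items":{"type":"array","items":{"type":"number"}}}},"required":["steps"]}

```bash
mkdir -p pics
cat > h.py <<'E'
import numpy as np, cv2
from station import get_state, capture, camera_info, job
def snap(name,fn):
    im=capture(name); cv2.imwrite('pics/'+fn,cv2.cvtColor(im,cv2.COLOR_RGB2BGR)); return im
def ray(name,u,v):
    c=camera_info(name);K=np.array(c['K']);T=np.array(c['world_to_cam'])
    d=np.linalg.inv(K)@[u,v,1.]; d=np.array([d[0],-d[1],-d[2]])
    R=T[:3,:3]; o=-R.T@T[:3,3]; return o,R.T@d
def onz(name,u,v,z):
    o,d=ray(name,u,v); return o+d*(z-o[2])/d[2]
def proj(name,p):
    c=camera_info(name);K=np.array(c['K']);T=np.array(c['world_to_cam'])
    q=T[:3,:3]@np.array(p)+T[:3,3]; w=K@[q[0],-q[1],-q[2]]; return w[:2]/w[2]
E
python3 - <<'E'
from h import *
for n in('top','side'):
    snap(n,n+'0.png'); print(camera_info(n))
print(get_state())
E
```

```text
{'K': array([[496.7963823 ,   0.        , 319.43310272],
       [  0.        , 496.7963823 , 245.25182508],
       [  0.        ,   0.        ,   1.        ]]), 'world_to_cam': array([[-0.00557292, -0.99997758, -0.00371357, -0.04886877],
       [ 0.99181316, -0.00600112,  0.12755646, -0.55412585],
       [-0.12757588, -0.0029723 ,  0.99182436, -1.21760867],
       [ 0.        ,  0.        ,  0.        ,  1.        ]])}
{'K': array([[611.00248086,   0.        , 320.92324427],
       [  0.        , 611.00248086, 245.83995054],
       [  0.        ,   0.        ,   1.        ]]), 'world_to_cam': array([[-0.80910483, -0.58750755,  0.01357379,  0.43875236],
       [ 0.45849938, -0.61665199,  0.63993644, -0.33423756],
       [-0.36759718,  0.52399924,  0.76830795, -0.99459878],
       [ 0.        ,  0.        ,  0.        ,  1.        ]])}
{'time_s': 0.1, 'q': array([-1.33860102e+00,  3.51210151e-01,  1.65235832e+00,  1.68363997e-05,
        1.13908556e+00, -8.45881986e-02]), 'joint_vel': array([ 0.00070324, -0.00120258, -0.0020684 , -0.00071576, -0.00123288,
        0.00059424]), 'tau': array([ 1.14534821e-03, -5.06831288e+01, -2.91875428e+01, -3.53689643e-05,
        2.66575800e-03, -1.01472835e-05]), 'ee_pos': array([ 0.17129789, -0.52233486,  0.2307977 ]), 'ee_rot': array([ 8.09785360e-01, -5.86725992e-01, -3.96913672e-04, -3.52354136e-04]), 'force': array([-0.16915974,  0.23287081, -0.31020356]), 'wrist_torque': array([-0.03521878, -0.01528476,  0.05613372]), 'opening': 0.08527728286844344}
```

View pics/top0.png

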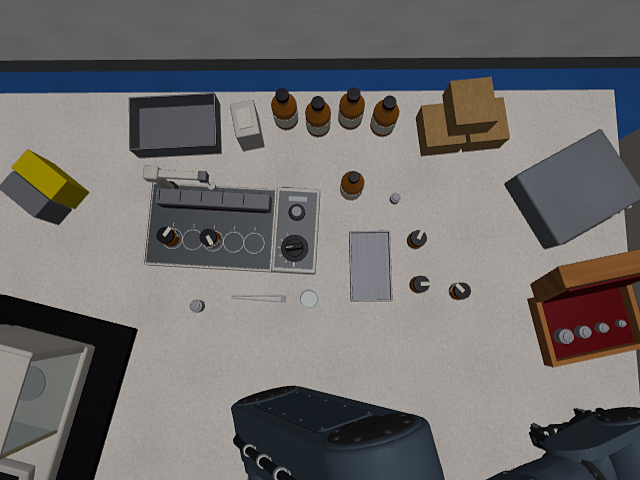

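View pics/side0.png

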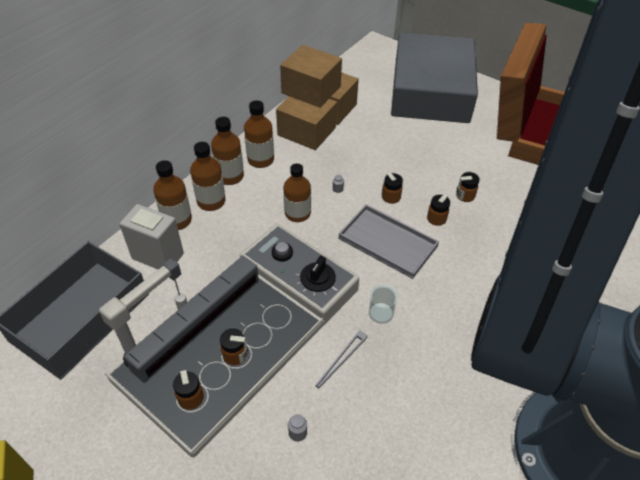

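Run:
```python
import cv2
im=cv2.imread('pics/top0.png')
a=im[150:320,140:330];cv2.imwrite('pics/z1.png',cv2.resize(a,None,fx=4,fy=3.5*4/3.5*0.88,interpolation=cv2.INTER_CUBIC)[:600])
a=im[220:310,340:480];cv2.imwrite('pics/z2.png',cv2.resize(a,None,fx=5,fy=5,interpolation=cv2.INTER_CUBIC))
```

```text
(no output)
```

View pics/z1.png

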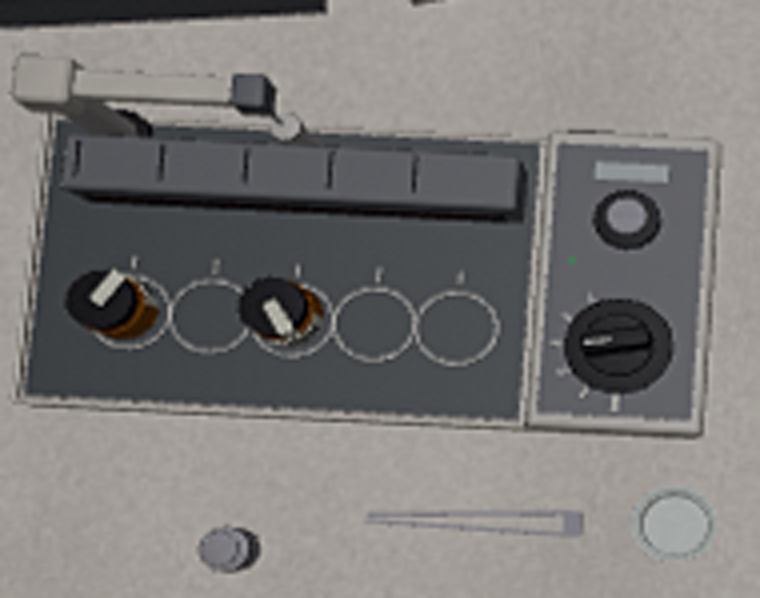

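View pics/z2.png

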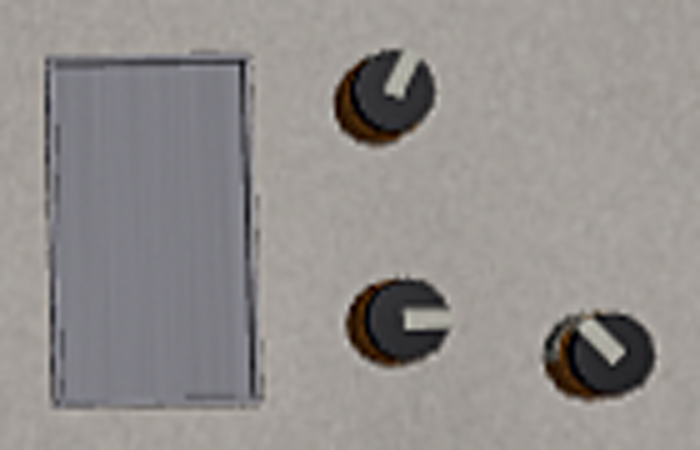

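```bash
cat >> h.py <<'E'
def jars(im,name,box,z,dark=50,dbg=None):
    "box u0,v0,u1,v1; z = cap top height. returns list of (uv, world, strip dir world yaw)"
    u0,v0,u1,v1=box; s=4
    a=cv2.resize(im[v0:v1,u0:u1],None,fx=s,fy=s,interpolation=cv2.INTER_CUBIC)
    hsv=cv2.cvtColor(a,cv2.COLOR_RGB2HSV)
    m=((hsv[...,2]<dark)&(hsv[...,1]<110)).astype(np.uint8)*255
    m=cv2.morphologyEx(m,cv2.MORPH_OPEN,np.ones((7,7),np.uint8))
    if dbg: cv2.imwrite('pics/'+dbg,m)
    out=[]
    for c in cv2.findContours(m,cv2.RETR_EXTERNAL,cv2.CHAIN_APPROX_NONE)[0]:
        if cv2.contourArea(c)<900: continue
        h=cv2.convexHull(c); (cx,cy),(ax,bx),_=cv2.fitEllipse(h)
        hm=np.zeros(m.shape,np.uint8); cv2.ellipse(hm,((cx,cy),(ax,bx),_),255,-1)
        st=(hm>0)&(hsv[...,2]>110)&(hsv[...,1]<80)
        ys,xs=np.nonzero(st)
        f=lambda x,y:((x+.5)/s-.5+u0,(y+.5)/s-.5+v0)
        p=onz(name,*f(cx,cy),z); yaw=None
        if len(xs)>30:
            q=onz(name,*f(xs.mean(),ys.mean()),z); d=q-p; yaw=np.degrees(np.arctan2(d[1],d[0]))
            e=onz(name,*f(cx+ax/2,cy),z)
        out.append((np.round(f(cx,cy),1),np.round((ax/s,bx/s),1),np.round(p,4),yaw,len(xs)))
    return out
E
python3 - <<'E'
from h import *
im=cv2.cvtColor(cv2.imread('pics/top0.png'),cv2.COLOR_BGR2RGB)
for j in jars(im,'top',(395,220,480,310),.055,70,'m1.png'): print(j)
print('old')
for j in jars(im,'top',(150,215,225,255),.085,52,'m2.png'): print(j)
print(im[237,163],im[237,178],im[237,192],im[240,165],im[225,180],im[239,209])
# rings: ellipse fit on white marks
a=im[215:265,150:272].astype(int); 
for n,u,v in [('r4',173.8,239.7),('r3',192.6,240),('r2',0,0)]: pass
big=cv2.resize(im[150:320,140:330],None,fx=4,fy=4,interpolation=cv2.INTER_CUBIC)
g=cv2.cvtColor(big,cv2.COLOR_RGB2GRAY); 
m=(g[300:480,100:515]>105).astype(np.uint8)*255; cv2.imwrite('pics/m3.png',m)
cs,h=cv2.findContours(m,cv2.RETR_CCOMP,cv2.CHAIN_APPROX_NONE)
for c,hh in zip(cs,h[0]):
    if cv2.contourArea(c)>2500:
        (x,y),ab,_=cv2.fitEllipse(c); u=(x+100.5)/4-.5+140; v=(y+300.5)/4-.5+150
        print('ring',round(u,1),round(v,1),ab,onz('top',u,v,.03))
E
```

```text
(array([462.2, 290.5]), array([15.9, 16.1]), array([ 0.4374, -0.4014,  0.055 ]), np.float64(35.86119145386481), 574)
(array([421. , 283.5]), array([16. , 16.2]), array([ 0.455 , -0.3012,  0.055 ]), np.float64(-87.27887869283606), 565)
(array([418.3, 237.8]), array([15.8, 16. ]), array([ 0.5684, -0.2979,  0.055 ]), np.float64(-26.544657290708997), 531)
old
(array([207.2, 236.3]), array([15.8, 16.9]), array([0.5711, 0.2203, 0.085 ]), np.float64(-150.7277752601978), 556)
(array([164.2, 234.5]), array([16.2, 17. ]), array([0.576, 0.325, 0.085]), np.float64(-31.38538507771646), 578)
[19 18 22] [56 35 16] [66 69 72] [22 23 26] [65 68 71] [172 171 162]
ring 200.2 267.2 (21.43178939819336, 439.545654296875) [0.50054777 0.24893814 0.03      ]
```

View pics/m2.png

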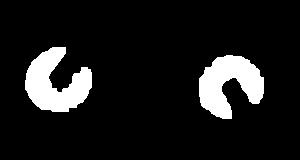

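View pics/m1.png

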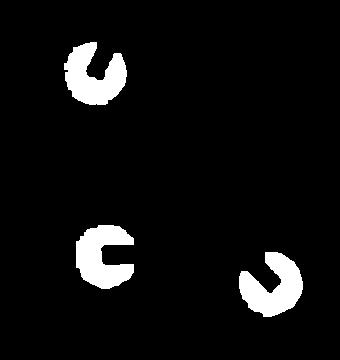

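View pics/m3.png

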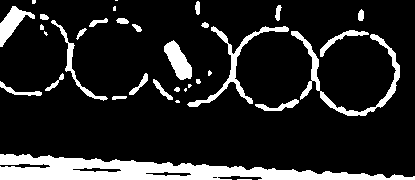

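Run:
```python
from h import *
im=cv2.cvtColor(cv2.imread('pics/top0.png'),cv2.COLOR_BGR2RGB)
m=cv2.imread('pics/m3.png',0)
R={}
for k,(x,y) in {0:(357,72),1:(274,67),2:(192,64),3:(110,58),4:(28,54)}.items():
    ys,xs=np.nonzero(m); r=np.hypot(xs-x,ys-y); s=(r>35)&(r<47)
    pts=np.c_[xs[s],ys[s]].astype(np.float32)
    (cx,cy),ab,_=cv2.fitEllipse(pts)
    u=(cx+100.5)/4-.5+140; v=(cy+300.5)/4-.5+150
    R[k]=onz('top',u,v,.03); print(k,(round(u,1),round(v,1)),ab,R[k].round(4))
d=R[0]-R[3]; print('spacing',np.linalg.norm(d)/3)
# tray corners top rim z=.018
for u,v in [(349,231.5),(390.5,231.5),(392,301),(351,301.5)]: print('tray',onz('top',u,v,.018).round(4))
# small features
for n,u,v,z in [('beaker',309,298,.058),('wbig/small',197,306,.04),('reagent',352,181,.1),('w2',395,198,.03),('start',297,212,.072),('knob',294,246.5,.094),('podcornerTR',319.5,190,.05),('podBR',314.5,272,.05)]: print(n,onz('top',u,v,z).round(4))
```

```text
0 (253.4, 242.7) (80.15526580810547, 82.4563980102539) [0.562  0.1152 0.03  ]
1 (233.0, 241.6) (79.71585845947266, 83.22586822509766) [0.5651 0.1671 0.03  ]
2 (212.6, 240.4) (80.12216186523438, 84.56268310546875) [0.5686 0.2191 0.03  ]
3 (192.1, 239.3) (78.960693359375, 83.34817504882812) [0.5718 0.2712 0.03  ]
4 (171.9, 238.0) (81.0417251586914, 82.07485961914062) [0.5753 0.3227 0.03  ]
spacing 0.052079713557225175
tray [ 0.5912 -0.1281  0.018 ]
tray [ 0.5905 -0.2345  0.018 ]
tray [ 0.4133 -0.2341  0.018 ]
tray [ 0.4127 -0.1308  0.018 ]
beaker [ 0.4211 -0.0259  0.058 ]
wbig/small [0.4034 0.2519 0.04  ]
reagent [ 0.7025 -0.1323  0.1   ]
w2 [ 0.6755 -0.2464  0.03  ]
start [0.6323 0.0027 0.072 ]
knob [0.5436 0.0089 0.094 ]
podcornerTR [ 0.6928 -0.0531  0.05  ]
podBR [ 0.4853 -0.0395  0.05  ]
```

```bash
cat > p.py <<'E'
import numpy as np
from station import get_state
def pose():
    s=get_state(); x,y,z,w=s['ee_rot']; yaw=np.degrees(np.arctan2(2*(x*y+w*z),1-2*(y*y+z*z))); return np.r_[s['ee_pos'],yaw]
def plan(cur,targets,step=3.8):
    "targets: [x,y,z,yaw,grip]. yaw turn done while translating vertically or in place"
    c=np.array(cur,float)
    for t in targets:
        t=list(t)
        d=np.array(t[:3])-c[:3]; dy=(t[3]-c[3]+180)%360-180
        if abs(dy)>.05:
            n=int(np.ceil(abs(dy)/7)); print(f' turn {n} rows rz={-np.radians(dy)/n:.4f}')
            c[3]+=dy
        a=np.radians(c[3]); tx=d[0]*np.cos(a)+d[1]*np.sin(a); ty=d[0]*np.sin(a)-d[1]*np.cos(a)
        L=np.linalg.norm(d)*100
        if L>.01:
            n=int(np.ceil(L/step)); print(f' move {n} rows [{tx*100/n:.3f},{ty*100/n:.3f},{-d[2]*100/n:.3f}]  total [{tx*100:.2f},{ty*100:.2f},{-d[2]*100:.2f}] q1={np.degrees(np.arctan2(t[1],t[0])):.0f}')
        c[:3]=t[:3]
def go(*t,**k):
    p=pose(); print('cur',p.round(4)); plan(p,t,**k)
E
python3 - <<'E'
from p import *
go([.5696,.2197,.20,-93.7],[.5696,.2197,.038,-93.7],[.5696,.2197,.15,-93.7],[.538,-.182,.15,-92],[.538,-.182,.012,-92])
E
```

```text
cur [  0.1713  -0.5223   0.2308 -71.85  ]
 turn 4 rows rz=0.0953
 move 23 rows [-3.331,-1.520,0.134]  total [-76.62,-34.96,3.08] q1=21
 move 5 rows [-0.000,0.000,3.240]  total [-0.00,0.00,16.20] q1=21
 move 3 rows [-0.000,0.000,-3.733]  total [-0.00,0.00,-11.20] q1=21
 turn 1 rows rz=-0.0297
 move 11 rows [3.660,0.160,-0.000]  total [40.26,1.76,-0.00] q1=-19
 move 4 rows [-0.000,0.000,3.450]  total [-0.00,0.00,13.80] q1=-19
```

carry_out(steps=[[0,0,0,0,0,0.0953,1],[0,0,0,0,0,0.0953,1],[0,0,0,0,0,0.0953,1],[0,0,0,0,0,0.0953,1],[-3.33,-1.52,0.13,0,0,0,1],[-3.33,-1.52,0.13,0,0,0,1],[-3.33,-1.52,0.13,0,0,0,1],[-3.33,-1.52,0.13,0,0,0,1]])

```text
time_s: 0.77
ee_pos: [0.2408, -0.3919, 0.2257]
ee_rot: [-0.684, 0.73, 0.0, 0.0]
force: [0.5, -0.8, -0.0]
opening: 0.0853
```

carry_out(steps=[[-3.33,-1.52,0.13,0,0,0,1],[-3.33,-1.52,0.13,0,0,0,1],[-3.33,-1.52,0.13,0,0,0,1],[-3.33,-1.52,0.13,0,0,0,1],[-3.33,-1.52,0.13,0,0,0,1],[-3.33,-1.52,0.13,0,0,0,1],[-3.33,-1.52,0.13,0,0,0,1],[-3.33,-1.52,0.13,0,0,0,1]])

```text
time_s: 1.43
ee_pos: [0.3794, -0.1338, 0.2156]
ee_rot: [-0.684, 0.73, 0.0, -0.0]
force: [0.4, -0.9, -0.3]
opening: 0.0854
```

carry_out(steps=[[-3.33,-1.52,0.13,0,0,0,1],[-3.33,-1.52,0.13,0,0,0,1],[-3.33,-1.52,0.13,0,0,0,1],[-3.33,-1.52,0.13,0,0,0,1],[-3.33,-1.52,0.13,0,0,0,1],[-3.33,-1.52,0.13,0,0,0,1],[-3.33,-1.52,0.13,0,0,0,1],[0,0,0,0,0,0,1]])

```text
time_s: 2.1
ee_pos: [0.502, 0.0945, 0.2061]
ee_rot: [-0.685, 0.728, 0.0, 0.001]
force: [-0.6, -0.0, -0.4]
opening: 0.0854
```

Run:
```python
from p import *
print(get_state()['force'],get_state()['q'])
go([.5696,.2197,.038,-93.7])
from h import snap; snap('side','s1.png'); snap('top','t1.png')
```

```text
[-0.59709864 -0.01163742 -0.364146  ] [9.44022758e-02 3.08865948e-01 1.77926766e+00 1.09808588e-03
 1.05266863e+00 1.72584650e+00]
cur [  0.502    0.0945   0.2061 -93.506 ]
 turn 1 rows rz=0.0034
 move 6 rows [-2.155,-0.989,2.802]  total [-12.93,-5.93,16.81] q1=21
```

View pics/s1.png

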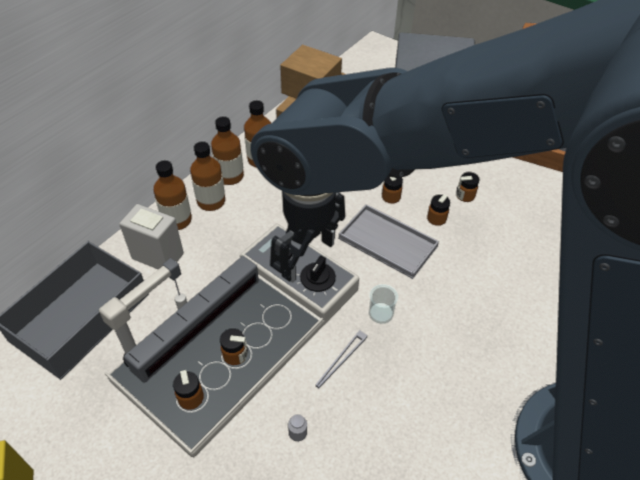

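The picture shows the gripper over the pod around (300,240), short of the target, with all jars still in place. I'll go on to ring 2.

carry_out(steps=[[-3.23,-1.48,0,0,0,0,1],[-3.23,-1.48,0,0,0,0,1],[-3.23,-1.48,0,0,0,0,1],[-3.23,-1.48,0,0,0,0,1],[0,0,2.5,0,0,0,1],[0,0,2.5,0,0,0,1],[0,0,0,0,0,0,1],[0,0,0,0,0,0,1]])

```text
time_s: 2.87
ee_pos: [0.567, 0.2141, 0.1561]
ee_rot: [-0.684, 0.73, 0.001, -0.001]
force: [0.6, 1.0, -0.6]
opening: 0.0854
```

Run:
```python
from p import *
go([.5696,.2197,.038,-93.7])
from h import snap; snap('side','s2.png')
```

```text
cur [  0.567    0.2141   0.1561 -93.7514]
 turn 1 rows rz=-0.0009
 move 4 rows [-0.145,-0.055,2.953]  total [-0.58,-0.22,11.81] q1=21
```

View pics/s2.png

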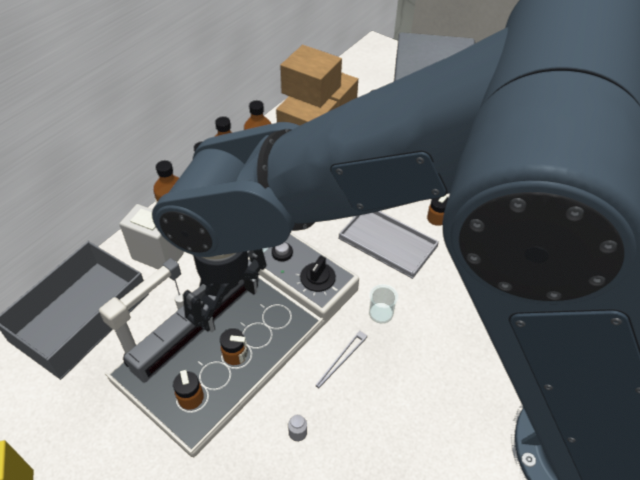

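The gripper hangs over the ring-2 jar at about (225,300). Next: descend, close and lift.

carry_out(steps=[[-0.3,-0.11,0,0,0,0,1],[-0.28,-0.11,0,0,0,0,1],[0,0,2.95,0,0,0,1],[0,0,2.95,0,0,0,1],[0,0,2.95,0,0,0,1],[0,0,2.95,0,0,0,1],[0,0,0,0,0,0,1],[0,0,0,0,0,0,-1]])

```text
time_s: 3.58
ee_pos: [0.5702, 0.221, 0.0389]
ee_rot: [-0.684, 0.73, 0.0, -0.0]
force: [0.7, 0.3, 0.0]
opening: 0.0754
```

carry_out(steps=[[0,0,0,0,0,0,-1],[0,0,0,0,0,0,-1],[0,0,0,0,0,0,-1],[0,0,0,0,0,0,-1],[0,0,0,0,0,0,-1],[0,0,0,0,0,0,-1],[0,0,0,0,0,0,-1],[0,0,0,0,0,0,-1]])

```text
time_s: 4.25
ee_pos: [0.5715, 0.2214, 0.0411]
ee_rot: [-0.684, 0.729, -0.001, 0.002]
force: [-1.7, -0.8, 8.3]
opening: 0.0428
```

carry_out(steps=[[0,0,-2.8,0,0,0,-1],[0,0,-2.8,0,0,0,-1],[0,0,-2.8,0,0,0,-1],[0,0,-2.8,0,0,0,-1],[0,0,0,0,0,-0.03,-1],[0,0,0,0,0,0,-1]])

```text
time_s: 4.75
ee_pos: [0.5712, 0.2213, 0.1536]
ee_rot: [-0.695, 0.719, -0.001, 0.002]
force: [-0.6, -0.7, -1.9]
opening: 0.043
```

Run:
```python
from p import *
go([.538,-.182,.15,-92],[.538,-.182,.012,-92])
from h import snap; snap('side','s3.png')
```

```text
cur [  0.5712   0.2213   0.1536 -91.8915]
 turn 1 rows rz=0.0019
 move 11 rows [3.675,0.174,0.033]  total [40.42,1.91,0.36] q1=-19
 move 4 rows [-0.000,0.000,3.450]  total [-0.00,0.00,13.80] q1=-19
```

View pics/s3.png

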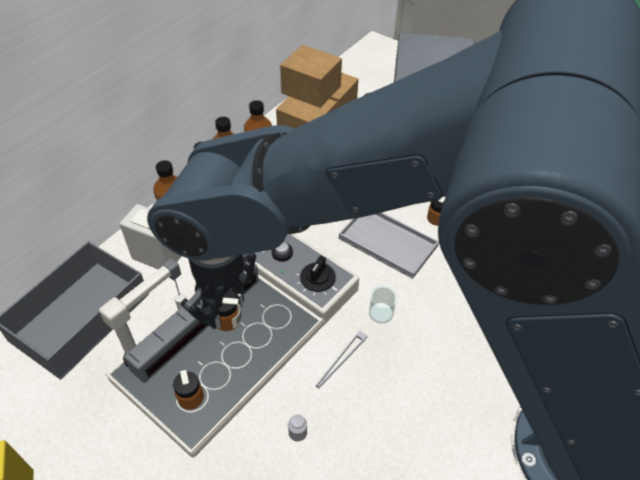

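The jar is held clear of the deck near (228,312), and the ring-4 jar still stands at (187,390). Next I'll carry it to the tray.

carry_out(steps=[[3.67,0.17,0.03,0,0,0,-1],[3.67,0.17,0.03,0,0,0,-1],[3.67,0.17,0.03,0,0,0,-1],[3.67,0.17,0.03,0,0,0,-1],[3.67,0.17,0.03,0,0,0,-1],[3.67,0.17,0.03,0,0,0,-1],[3.67,0.17,0.03,0,0,0,-1],[3.67,0.17,0.03,0,0,0,-1]])

```text
time_s: 5.47
ee_pos: [0.5456, -0.0736, 0.1476]
ee_rot: [-0.695, 0.719, 0.001, -0.0]
force: [0.8, -0.7, -1.3]
opening: 0.0427
```

carry_out(steps=[[3.67,0.17,0.03,0,0,0,-1],[3.67,0.17,0.03,0,0,0,-1],[3.67,0.17,0.03,0,0,0,-1],[0,0,0,0,0,0,-1],[0,0,2,0,0,0,-1],[0,0,2,0,0,0,-1],[0,0,2,0,0,0,-1],[0,0,0,0,0,0,-1]])

```text
time_s: 6.13
ee_pos: [0.5353, -0.1807, 0.0834]
ee_rot: [-0.695, 0.719, 0.003, -0.001]
force: [-0.8, 0.7, -1.6]
opening: 0.0427
```

Run:
```python
from p import *
go([.538,-.182,.0165,-92])
from h import snap; snap('side','s4.png')
```

```text
cur [ 5.35300e-01 -1.80700e-01  8.34000e-02 -9.20246e+01]
 move 2 rows [0.059,-0.137,3.346]  total [0.12,-0.27,6.69] q1=-19
```

View pics/s4.png

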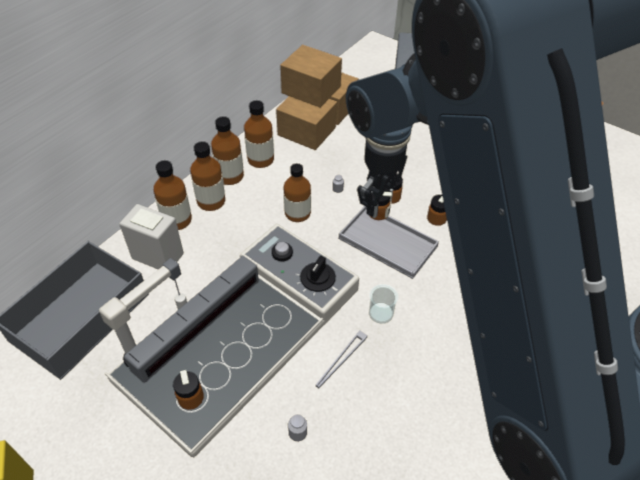

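The jar hangs over the tray's far end at (380,205). I'll lower it and let go.

carry_out(steps=[[0.1,-0.25,2.2,0,0,0,-1],[0,0,2.2,0,0,0,-1],[0,0,2.2,0,0,0,-1],[0,0,0,0,0,0,-1],[0,0,0,0,0,0,0.35],[0,0,0,0,0,0,0.35],[0,0,0,0,0,0,0.35],[0,0,0,0,0,0,0.35]])

```text
time_s: 6.85
ee_pos: [0.5409, -0.1832, 0.0228]
ee_rot: [-0.695, 0.719, -0.001, 0.0]
force: [-0.2, 0.4, 0.7]
opening: 0.0574
```

carry_out(steps=[[0,0,0,0,0,0,0.35],[0,0,-2.5,0,0,0,0.35],[0,0,-3.5,0,0,0,0.35],[0,0,-3.5,0,0,0,0.6],[0,0,-3.5,0,0,0,1],[0,0,-2,0,0,0,1],[0,0,0,0,0,0,1]])

```text
time_s: 7.43
ee_pos: [0.5421, -0.1838, 0.1766]
ee_rot: [-0.695, 0.719, -0.004, 0.002]
force: [0.3, -0.3, 0.9]
opening: 0.0851
```

Run:
```python
from p import *
print(get_state()['q'])
go([.576,.324,.16,-93.7],[.576,.324,.039,-93.7])
```

```text
[-4.08167246e-01  4.48160474e-01  1.65248804e+00  1.44532921e-05
  1.03274946e+00  1.19702763e+00]
cur [  0.5421  -0.1838   0.1766 -91.972 ]
 turn 1 rows rz=0.0302
 move 14 rows [-3.635,-0.008,0.119]  total [-50.89,-0.11,1.66] q1=29
 move 4 rows [-0.000,0.000,3.025]  total [-0.00,0.00,12.10] q1=29
```

carry_out(steps=[[-3.63,0,0.12,0,0,0.03,1],[-3.63,0,0.12,0,0,0,1],[-3.63,0,0.12,0,0,0,1],[-3.63,0,0.12,0,0,0,1],[-3.63,0,0.12,0,0,0,1],[-3.63,0,0.12,0,0,0,1],[-3.63,0,0.12,0,0,0,1],[-3.63,0,0.12,0,0,0,1]])

```text
time_s: 8.1
ee_pos: [0.5573, 0.1087, 0.1613]
ee_rot: [-0.684, 0.73, 0.0, -0.0]
force: [0.4, 0.6, -0.3]
opening: 0.0853
```

carry_out(steps=[[-3.63,0,0.12,0,0,0,1],[-3.63,0,0.12,0,0,0,1],[-3.63,0,0.12,0,0,0,1],[-3.63,0,0.12,0,0,0,1],[-3.63,0,0.12,0,0,0,1],[-3.63,0,0.12,0,0,0,1],[0,0,0,0,0,0,1]])

```text
time_s: 8.68
ee_pos: [0.5709, 0.3296, 0.1536]
ee_rot: [-0.685, 0.728, 0.0, 0.0]
force: [0.5, 0.6, -0.1]
opening: 0.0856
```

Run:
```python
from p import *
go([.576,.324,.039,-93.7])
from h import snap; snap('side','s5.png'); snap('top','t5.png')
```

```text
cur [  0.5709   0.3296   0.1536 -93.4701]
 turn 1 rows rz=0.0040
 move 4 rows [0.132,-0.137,2.865]  total [0.53,-0.55,11.46] q1=29
```

View pics/s5.png

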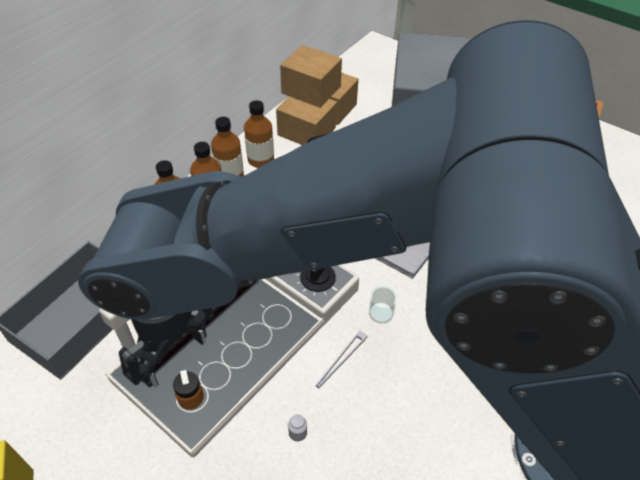

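View pics/t5.png

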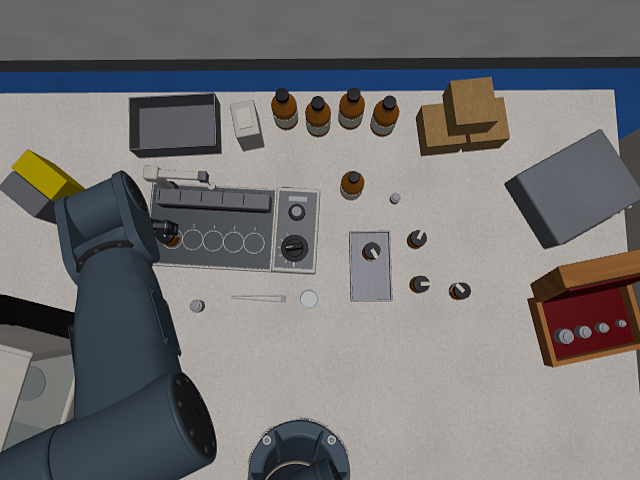

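The old jar stands upright in the tray at about (372,251) in the top view, the fresh jars haven't moved, and the gripper is over ring 4.

carry_out(steps=[[0.27,-0.27,0,0,0,0.004,1],[0.27,-0.27,0,0,0,0,1],[0,0,2.85,0,0,0,1],[0,0,2.85,0,0,0,1],[0,0,2.85,0,0,0,1],[0,0,2.85,0,0,0,1],[0,0,0,0,0,0,1],[0,0,0,0,0,0,-1]])

```text
time_s: 9.45
ee_pos: [0.5767, 0.3171, 0.0401]
ee_rot: [-0.682, 0.731, 0.0, -0.001]
force: [-0.1, 0.6, 1.3]
opening: 0.0753
```

carry_out(steps=[[0,0,0,0,0,0,-1],[0,0,0,0,0,0,-1],[0,0,0,0,0,0,-1],[0,0,0,0,0,0,-1],[0,0,0,0,0,0,-1],[0,0,0,0,0,0,-1],[0,0,0,0,0,0,-1],[0,0,0,0,0,0,-1]])

```text
time_s: 10.12
ee_pos: [0.5781, 0.3189, 0.043]
ee_rot: [-0.683, 0.731, -0.001, 0.002]
force: [-0.2, -0.8, 6.3]
opening: 0.0426
```

carry_out(steps=[[0,0,-2.8,0,0,0,-1],[0,0,-2.8,0,0,0,-1],[0,0,-2.8,0,0,0,-1],[0,0,-2.8,0,0,0,-1],[0,0,0,0,0,-0.03,-1],[0,0,0,0,0,0,-1]])

```text
time_s: 10.62
ee_pos: [0.5777, 0.319, 0.1557]
ee_rot: [-0.694, 0.72, -0.001, 0.002]
force: [0.1, 0.3, -1.0]
opening: 0.0425
```

Run:
```python
from p import *
go([.465,-.182,.15,-92])
```

```text
cur [  0.5777   0.319    0.1557 -92.1181]
 turn 1 rows rz=-0.0021
 move 14 rows [3.604,0.680,0.040]  total [50.46,9.51,0.57] q1=-21
```

carry_out(steps=[[3.6,0.68,0.04,0,0,0,-1],[3.6,0.68,0.04,0,0,0,-1],[3.6,0.68,0.04,0,0,0,-1],[3.6,0.68,0.04,0,0,0,-1],[3.6,0.68,0.04,0,0,0,-1],[3.6,0.68,0.04,0,0,0,-1],[3.6,0.68,0.04,0,0,0,-1],[3.6,0.68,0.04,0,0,0,-1]])

```text
time_s: 11.28
ee_pos: [0.5103, 0.0313, 0.1491]
ee_rot: [-0.693, 0.721, 0.0, -0.0]
force: [0.6, -0.5, -0.1]
opening: 0.0426
```

carry_out(steps=[[3.6,0.68,0.04,0,0,0,-1],[3.6,0.68,0.04,0,0,0,-1],[3.6,0.68,0.04,0,0,0,-1],[3.6,0.68,0.04,0,0,0,-1],[3.6,0.68,0.04,0,0,0,-1],[3.6,0.68,0.04,0,0,0,-1],[0,0,0,0,0,0,-1],[0,0,0,0,0,0,-1]])

```text
time_s: 11.95
ee_pos: [0.4615, -0.1827, 0.1466]
ee_rot: [-0.692, 0.722, 0.0, -0.0]
force: [0.1, 0.5, -0.7]
opening: 0.0429
```

Run:
```python
from p import *
go([.465,-.182,.0175,-92])
from h import snap; snap('side','s6.png')
```

```text
cur [  0.4615  -0.1827   0.1466 -92.4195]
 turn 1 rows rz=-0.0073
 move 4 rows [-0.021,-0.086,3.228]  total [-0.08,-0.34,12.91] q1=-21
```

View pics/s6.png

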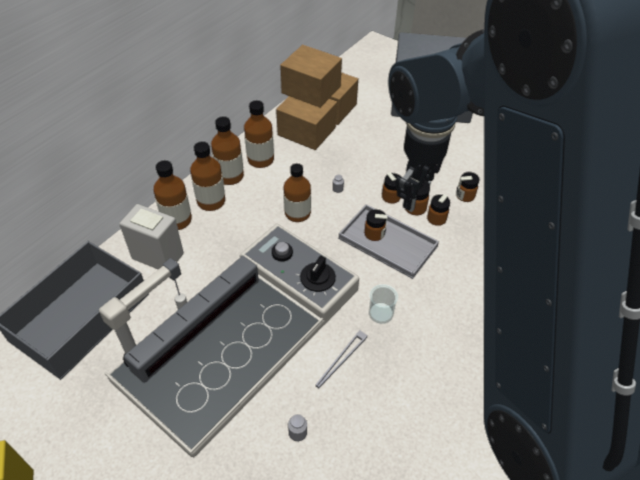

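The second old jar hangs over the tray's near end at (416,200), with the first standing at (375,225). Lower and release.

carry_out(steps=[[0,-0.3,3.2,0,0,0,-1],[0,0,3.2,0,0,0,-1],[0,0,3.2,0,0,0,-1],[0,0,2.0,0,0,0,-1],[0,0,1.3,0,0,0,-1],[0,0,0,0,0,0,-1],[0,0,0,0,0,0,0.35],[0,0,0,0,0,0,0.35]])

```text
time_s: 12.67
ee_pos: [0.4656, -0.1808, 0.0182]
ee_rot: [-0.694, 0.72, -0.0, 0.0]
force: [0.4, 0.9, 0.3]
opening: 0.0574
```

carry_out(steps=[[0,0,0,0,0,0,0.35],[0,0,0,0,0,0,0.35],[0,0,-2.5,0,0,0,0.35],[0,0,-3.5,0,0,0,0.35],[0,0,-3.5,0,0,0,0.6],[0,0,-3.5,0,0,0,1],[0,0,0,0,0,0,1]])

```text
time_s: 13.25
ee_pos: [0.4679, -0.1828, 0.1543]
ee_rot: [-0.693, 0.721, -0.005, 0.002]
force: [1.0, -0.0, 1.2]
opening: 0.0854
```

Run:
```python
from p import *
print(get_state()['q'].round(2))
go([.5684,-.2979,.15,-26.5])
```

```text
[-0.47  0.36  1.85  0.    0.92  1.14]
cur [  0.4679  -0.1828   0.1543 -92.2   ]
 turn 10 rows rz=-0.1147
 move 5 rows [2.826,1.164,0.087]  total [14.13,5.82,0.43] q1=-28
```

carry_out(steps=[[0,0,0,0,0,0.106,0.6],[0,0,0,0,0,0.106,0.6],[0,0,0,0,0,0.106,0.6],[0,0,0,0,0,0.106,0.6],[0,0,0,0,0,0,0.6]])

```text
time_s: 13.67
ee_pos: [0.4653, -0.1815, 0.1483]
ee_rot: [-0.524, 0.852, -0.0, 0.0]
force: [-0.8, 0.1, 0.1]
opening: 0.0681
```

Run:
```python
from p import *
from h import *
im=snap('top','t7.png'); snap('side','s7.png')
for j in jars(im,'top',(395,220,480,310),.055,70,'m1.png'): print(j)
for j in jars(im,'top',(350,232,391,300),.059,70,'m1.png'): print(j)
go([.5684,-.2979,.15,-116.5])
```

```text
(array([462.2, 290.5]), array([15.8, 15.9]), array([ 0.4373, -0.4014,  0.055 ]), np.float64(35.09716244015472), 585)
(array([410.9, 274.9]), array([29.3, 74.5]), array([ 0.4762, -0.277 ,  0.055 ]), np.float64(-22.748627526198764), 1545)
(array([418.5, 237.9]), array([14.9, 16.1]), array([ 0.5682, -0.2985,  0.055 ]), np.float64(-22.67328741515729), 561)
(array([367.6, 301.2]), array([13.5, 36.6]), array([ 0.4127, -0.1688,  0.059 ]), None, 22)
(array([377.2, 281.4]), array([22.3, 34.2]), array([ 0.4606, -0.1931,  0.059 ]), None, 0)
(array([354. , 263.5]), array([ 6.8, 20. ]), array([ 0.5049, -0.1371,  0.059 ]), None, 27)
cur [   0.4653   -0.1815    0.1481 -116.2895]
 turn 1 rows rz=0.0037
 move 5 rows [1.163,-2.883,-0.037]  total [5.81,-14.42,-0.19] q1=-28
```

View pics/t7.png

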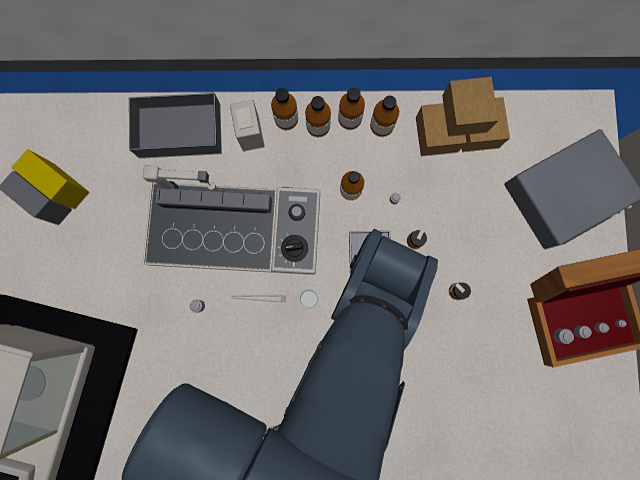

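View pics/s7.png

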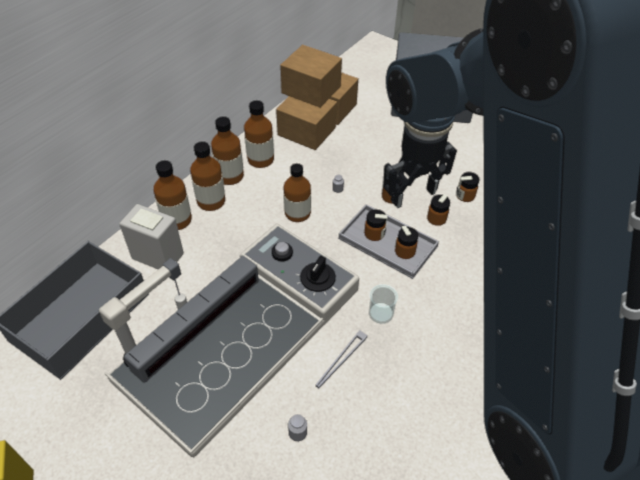

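Both old jars stand in the tray at (375,225) and (406,240) in the side view, and jar (418,238) is unmoved. Going to grasp it.

carry_out(steps=[[1.16,-2.88,0,0,0,0.004,0.6],[1.16,-2.88,0,0,0,0,0.6],[1.16,-2.88,0,0,0,0,0.6],[1.16,-2.88,0,0,0,0,0.6],[1.16,-2.88,0,0,0,0,0.6],[0,0,3,0,0,0,0.6],[0,0,3,0,0,0,0.6],[0,0,0,0,0,0,0.6]])

```text
time_s: 14.43
ee_pos: [0.5653, -0.2967, 0.0824]
ee_rot: [-0.526, 0.851, 0.004, -0.002]
force: [-1.7, 0.8, -1.0]
opening: 0.0685
```

Run:
```python
from p import *
from h import *
go([.5682,-.2982,.012,-116.5])
```

```text
cur [ 5.653000e-01 -2.967000e-01  8.240000e-02 -1.165632e+02]
 turn 1 rows rz=-0.0011
 move 2 rows [0.003,-0.161,3.519]  total [0.01,-0.32,7.04] q1=-28
```

carry_out(steps=[[0,-0.3,0,0,0,0,0.6],[0,0,2.8,0,0,0,0.6],[0,0,2.8,0,0,0,0.6],[0,0,1.4,0,0,0,0.6],[0,0,0,0,0,0,0.6],[0,0,0,0,0,0,-1],[0,0,0,0,0,0,-1],[0,0,0,0,0,0,-1]])

```text
time_s: 15.1
ee_pos: [0.5719, -0.3002, 0.0204]
ee_rot: [-0.525, 0.851, -0.002, 0.001]
force: [0.6, 0.6, 5.8]
opening: 0.0426
```

carry_out(steps=[[0,0,0,0,0,0,-1],[0,0,0,0,0,0,-1],[0,0,0,0,0,0,-1],[0,0,0,0,0,0,-1],[0,0,0,0,0,0,-1]])

```text
time_s: 15.52
ee_pos: [0.5719, -0.3002, 0.0204]
ee_rot: [-0.525, 0.851, -0.002, 0.001]
force: [-1.6, 0.5, 6.8]
opening: 0.0428
```

carry_out(steps=[[0,0,-3,0,0,0,-1],[0,0,-3,0,0,0,-1],[0,0,-3,0,0,0,-1],[0,0,-3,0,0,0,-1],[0,0,-2,0,0,0,-1],[0,0,0,0,0,0,-1]])

```text
time_s: 16.02
ee_pos: [0.5726, -0.3006, 0.1642]
ee_rot: [-0.525, 0.851, -0.004, 0.002]
force: [0.2, -0.4, -0.7]
opening: 0.0426
```

Run:
```python
from p import *
from h import *
go([.5753,.3227,.15,-93.7])
im=snap('top','t8.png'); snap('side','s8.png')
```

```text
cur [   0.5726   -0.3006    0.1642 -116.71  ]
 turn 4 rows rz=-0.1004
 move 17 rows [-3.660,0.221,0.084]  total [-62.22,3.76,1.42] q1=29
```

View pics/t8.png

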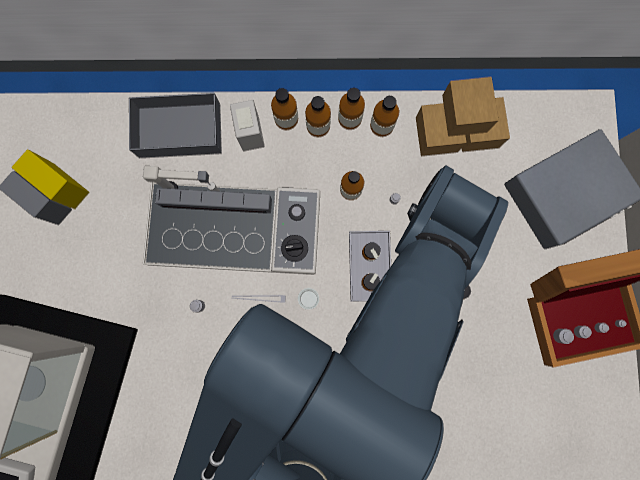

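View pics/s8.png

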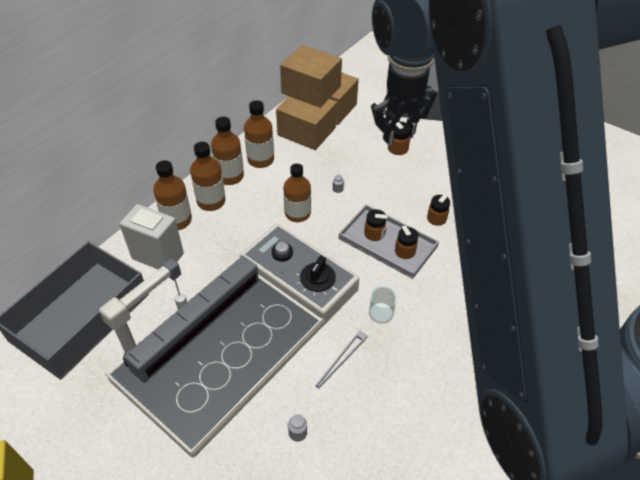

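Run:
```python
from h import *
im=cv2.cvtColor(cv2.imread('pics/t8.png'),cv2.COLOR_BGR2RGB)
for j in jars(im,'top',(355,236,389,297),.059,70,'m1.png'): print(j)
```

```text
(array([371.8, 282.2]), array([14.7, 17.1]), array([ 0.4587, -0.1798,  0.059 ]), np.float64(-18.909942566630168), 571)
(array([382.2, 285.7]), array([ 6.8, 35.3]), array([ 0.4499, -0.2052,  0.059 ]), None, 0)
(array([372.4, 249.8]), array([14. , 15.5]), array([ 0.5386, -0.183 ,  0.059 ]), np.float64(-155.5135285159083), 615)
```

carry_out(steps=[[0,0,0,0,0,-0.1,-1],[0,0,0,0,0,-0.1,-1],[0,0,0,0,0,-0.1,-1],[0,0,0,0,0,-0.1,-1],[-3.66,0.2,0.08,0,0,0,-1],[-3.66,0.2,0.08,0,0,0,-1],[-3.66,0.2,0.08,0,0,0,-1],[-3.66,0.2,0.08,0,0,0,-1]])

```text
time_s: 16.78
ee_pos: [0.5713, -0.1511, 0.1533]
ee_rot: [-0.683, 0.73, 0.001, -0.0]
force: [0.8, 0.1, -1.3]
opening: 0.0427
```

carry_out(steps=[[-3.66,0.2,0.08,0,0,0,-1],[-3.66,0.2,0.08,0,0,0,-1],[-3.66,0.2,0.08,0,0,0,-1],[-3.66,0.2,0.08,0,0,0,-1],[-3.66,0.2,0.08,0,0,0,-1],[-3.66,0.2,0.08,0,0,0,-1],[-3.66,0.2,0.08,0,0,0,-1],[-3.66,0.2,0.08,0,0,0,-1]])

```text
time_s: 17.45
ee_pos: [0.5748, 0.1421, 0.147]
ee_rot: [-0.683, 0.73, 0.001, -0.001]
force: [0.2, -1.2, -1.7]
opening: 0.0423
```

carry_out(steps=[[-3.66,0.2,0.08,0,0,0,-1],[-3.66,0.2,0.08,0,0,0,-1],[-3.66,0.2,0.08,0,0,0,-1],[-3.66,0.2,0.08,0,0,0,-1],[-3.66,0.2,0.08,0,0,0,-1],[0,0,0,0,0,0,-1],[0,0,0,0,0,0,-1]])

```text
time_s: 18.03
ee_pos: [0.5768, 0.325, 0.1426]
ee_rot: [-0.684, 0.729, 0.0, -0.001]
force: [-0.7, -0.4, -1.1]
opening: 0.043
```

Run:
```python
from p import *
from h import *
go([.5783,.3227,.052,-93.7])
```

```text
cur [  0.5768   0.325    0.1426 -93.649 ]
 turn 1 rows rz=0.0009
 move 3 rows [0.072,-0.054,3.018]  total [0.22,-0.16,9.06] q1=29
```

carry_out(steps=[[0.1,-0.2,0,0,0,0,-1],[0.1,0,3,0,0,0,-1],[0,0,2.5,0,0,0,-1],[0,0,2,0,0,0,-1],[0,0,0.9,0,0,0,-1],[0,0,0.5,0,0,0,-1],[0,0,0,0,0,0,-1],[0,0,0,0,0,0,-1]])

```text
time_s: 18.7
ee_pos: [0.5805, 0.3213, 0.0563]
ee_rot: [-0.683, 0.73, -0.0, 0.001]
force: [-0.2, -0.3, -1.8]
opening: 0.0423
```

Run:
```python
from p import *
from h import *
go([.5783,.3227,.051,-93.7]); print(get_state()['force'])
snap('side','s9.png')
```

```text
cur [ 5.80500e-01  3.21300e-01  5.63000e-02 -9.38392e+01]
 turn 1 rows rz=-0.0024
 move 1 rows [-0.125,0.228,0.530]  total [-0.13,0.23,0.53] q1=29
[-0.16970534 -0.28083297 -1.79554392]
```

View pics/s9.png

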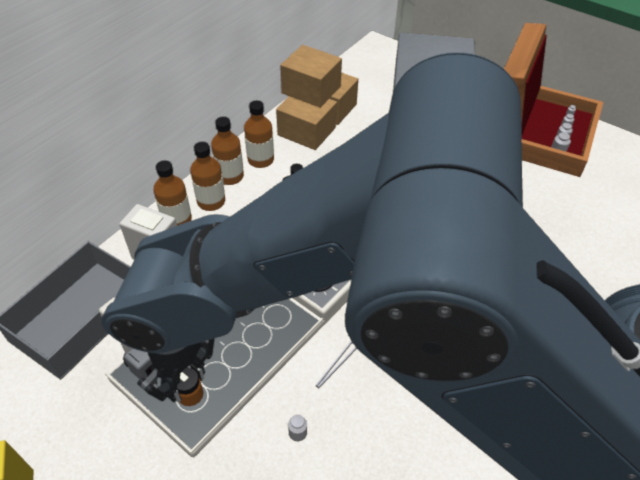

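The jar hangs just above ring 4 at (190,388), about 5 mm up. Lower it the rest and release.

carry_out(steps=[[-0.12,0.2,0,0,0,0,-1],[0,0,0.4,0,0,0,-1],[0,0,0.2,0,0,0,-1],[0,0,0,0,0,0,-1],[0,0,0,0,0,0,0.3],[0,0,0,0,0,0,0.5],[0,0,0,0,0,0,0.5],[0,0,0,0,0,0,0.5]])

```text
time_s: 19.42
ee_pos: [0.5779, 0.3229, 0.0492]
ee_rot: [-0.683, 0.73, -0.0, -0.0]
force: [-0.4, 0.2, -0.9]
opening: 0.0642
```

carry_out(steps=[[0,0,-2.5,0,0,0,0.5],[0,0,-3.5,0,0,0,0.5],[0,0,-3.5,0,0,0,0.5],[0,0,-3.5,0,0,0,0.5],[3.6,0,0,0,0,0,0.5],[3.6,0,0,0,0,0,0.5],[3.6,0,0,0,0,0,0.5],[3.6,0,0,0,0,0,0.5]])

```text
time_s: 20.08
ee_pos: [0.5679, 0.1778, 0.1794]
ee_rot: [-0.683, 0.73, -0.0, 0.0]
force: [0.6, 0.1, -0.4]
opening: 0.0643
```

carry_out(steps=[[3.6,0,0,0,0,0,0.5],[3.6,0,0,0,0,0,0.5],[3.6,0,0,0,0,0,0.5],[3.6,0,0,0,0,0,0.5],[3.6,0,0,0,0,0,0.5],[3.6,0,0,0,0,0,0.5],[3.6,0,0,0,0,0,0.5],[0,0,0,0,0,0,0.5]])

```text
time_s: 20.75
ee_pos: [0.5513, -0.0773, 0.1794]
ee_rot: [-0.682, 0.732, -0.001, -0.0]
force: [-0.6, 0.6, 0.5]
opening: 0.0639
```

Run:
```python
from p import *
from h import *
im=snap('top','t10.png'); snap('side','s10.png')
for j in jars(im,'top',(150,215,195,255),.085,52,'m2.png'): print('placed',j)
for j in jars(im,'top',(395,220,480,310),.055,70,'m1.png'): print(j)
go([.4373,-.4014,.15,-54])
```

```text
placed (array([164.5, 234.9]), array([16.1, 16.6]), array([0.5752, 0.3243, 0.085 ]), np.float64(0.6290192152442395), 547)
(array([462.3, 290.6]), array([15.2, 15.9]), array([ 0.437 , -0.4017,  0.055 ]), np.float64(35.46557541161328), 554)
(array([421.2, 283.7]), array([14.8, 16.4]), array([ 0.4546, -0.3015,  0.055 ]), np.float64(-84.42812775615009), 561)
cur [ 5.5150e-01 -7.3300e-02  1.7920e-01 -9.3946e+01]
 turn 6 rows rz=-0.1162
 move 10 rows [1.983,2.852,0.292]  total [19.83,28.52,2.92] q1=-43
```

View pics/t10.png

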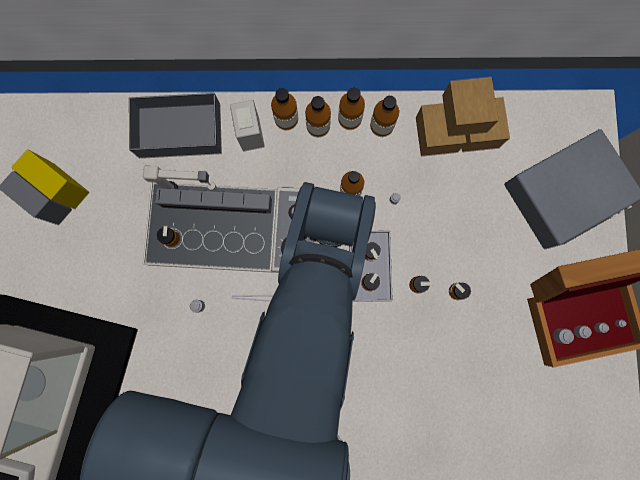

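View pics/s10.png

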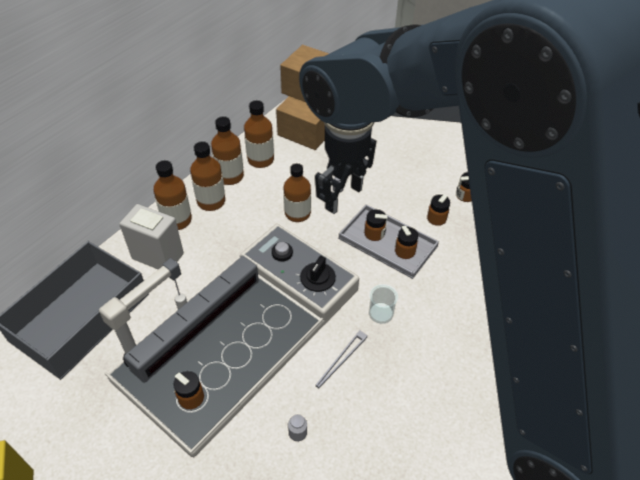

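Jar on ring 4 stands upright at (190,388) side / (165,235) top, about 2 mm and 4° off ideal, and the other fresh jars are unmoved. Now the jar at (462,290).

carry_out(steps=[[0,0,0,0,0,-0.1146,0.6],[0,0,0,0,0,-0.1146,0.6],[0,0,0,0,0,-0.1146,0.6],[0,0,0,0,0,-0.1146,0.6],[0,0,0,0,0,-0.1146,0.6],[0,0,0,0,0,-0.1146,0.6],[0,0,0,0,0,0,0.6]])

```text
time_s: 21.43
ee_pos: [0.5517, -0.0709, 0.1792]
ee_rot: [0.891, -0.454, -0.0, -0.0]
force: [-0.5, -0.4, -0.4]
opening: 0.0683
```

carry_out(steps=[[2,2.8,0.6,0,0,0,0.6],[2,2.8,0.6,0,0,0,0.6],[2,2.8,0.6,0,0,0,0.6],[2,2.8,0.6,0,0,0,0.6],[2,2.8,0.6,0,0,0,0.6],[2,2.8,0.6,0,0,0,0.6],[2,2.8,0.6,0,0,0,0.6],[0,0,0,0,0,0,0.6]])

```text
time_s: 22.1
ee_pos: [0.4722, -0.3037, 0.1363]
ee_rot: [0.888, -0.46, -0.0, 0.0]
force: [0.3, -0.4, -1.1]
opening: 0.0683
```

Run:
```python
from p import *
from h import *
go([.4373,-.4014,.13,-54.5])
```

```text
cur [  0.4722  -0.3037   0.1363 -54.8061]
 turn 1 rows rz=-0.0053
 move 3 rows [1.975,2.838,0.211]  total [5.93,8.51,0.63] q1=-43
```

carry_out(steps=[[1.95,2.8,0,0,0,-0.005,0.6],[1.95,2.8,0,0,0,0,0.6],[1.95,2.8,0,0,0,0,0.6],[0,0,2.5,0,0,0,0.6],[0,0,2.5,0,0,0,0.6],[0,0,0,0,0,0,0.6],[0,0,0,0,0,0,0.6]])

```text
time_s: 22.68
ee_pos: [0.4399, -0.3956, 0.0868]
ee_rot: [0.89, -0.456, -0.001, -0.0]
force: [0.3, 0.3, -0.2]
opening: 0.0682
```

Run:
```python
from p import *
from h import *
go([.4373,-.4014,.012,-54.5])
snap('side','s11.png')
```

```text
cur [  0.4399  -0.3956   0.0868 -54.21  ]
 turn 1 rows rz=0.0051
 move 2 rows [0.160,0.274,3.738]  total [0.32,0.55,7.48] q1=-43
```

View pics/s11.png

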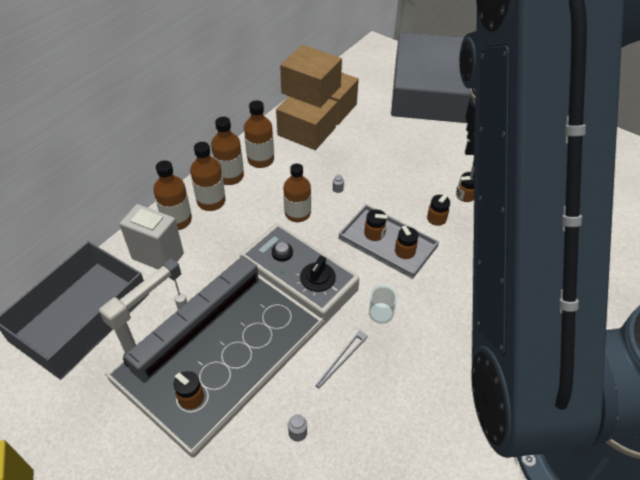

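The target jar still stands at (466,187). Descend and grip.

carry_out(steps=[[0.3,0.5,0,0,0,0.005,0.6],[0,0,0,0,0,0,0.6],[0,0,2.8,0,0,0,0.6],[0,0,2.8,0,0,0,0.6],[0,0,1.8,0,0,0,0.6],[0,0,0,0,0,0,0.6],[0,0,0,0,0,0,-1],[0,0,0,0,0,0,-1]])

```text
time_s: 23.4
ee_pos: [0.4383, -0.4029, 0.015]
ee_rot: [0.889, -0.457, 0.001, 0.0]
force: [-0.3, 0.4, -0.3]
opening: 0.0449
```

carry_out(steps=[[0,0,0,0,0,0,-1],[0,0,0,0,0,0,-1],[0,0,0,0,0,0,-1],[0,0,0,0,0,0,-1],[0,0,0,0,0,0,-1],[0,0,0,0,0,0,-1]])

```text
time_s: 23.9
ee_pos: [0.4383, -0.403, 0.0153]
ee_rot: [0.889, -0.457, 0.001, 0.001]
force: [0.6, 0.6, 8.2]
opening: 0.0428
```

carry_out(steps=[[0,0,-3,0,0,0,-1],[0,0,-3,0,0,0,-1],[0,0,-3,0,0,0,-1],[0,0,-3,0,0,0,-1],[0,0,-2,0,0,0,-1],[0,0,0,0,0,0,-1],[0,0,0,0,0,0,-1]])

```text
time_s: 24.48
ee_pos: [0.4379, -0.4024, 0.1548]
ee_rot: [0.889, -0.457, 0.001, 0.001]
force: [0.0, -0.5, -1.6]
opening: 0.043
```

Run:
```python
from p import *
from h import *
go([.5686,.2191,.15,-93.7])
im=snap('top','t12.png');snap('side','s12.png')
```

```text
cur [  0.4379  -0.4024   0.1548 -54.4104]
 turn 6 rows rz=0.1143
 move 17 rows [-3.698,-0.532,0.028]  total [-62.87,-9.04,0.48] q1=21
```

View pics/t12.png

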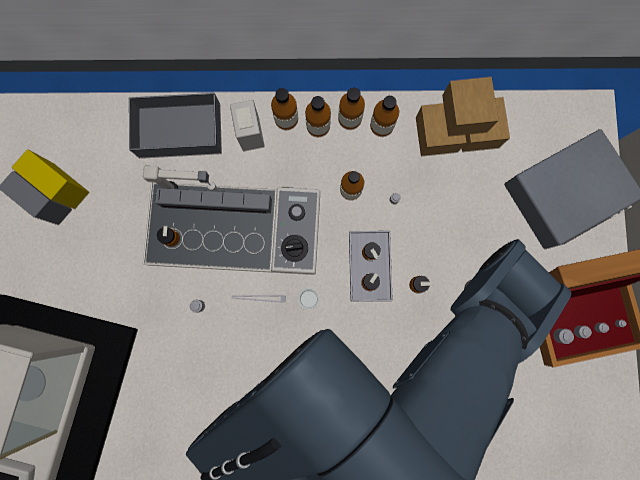

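View pics/s12.png

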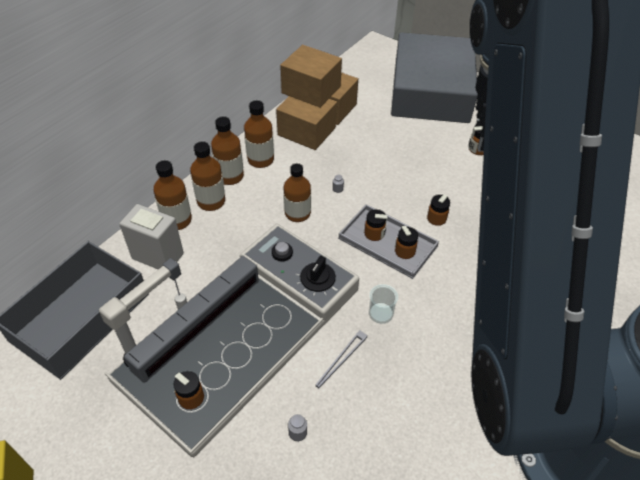

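The jar is off the bench, just visible at (477,145), and the placed jar and last fresh jar (421,284 top) are unmoved. Carry to ring 2.

carry_out(steps=[[0,0,0,0,0,0.1143,-1],[0,0,0,0,0,0.1143,-1],[0,0,0,0,0,0.1143,-1],[0,0,0,0,0,0.1143,-1],[0,0,0,0,0,0.1143,-1],[0,0,0,0,0,0.1143,-1],[0,0,0,0,0,0,-1]])

```text
time_s: 25.17
ee_pos: [0.437, -0.4016, 0.1517]
ee_rot: [-0.682, 0.731, 0.001, 0.0]
force: [-0.2, -0.8, -0.2]
opening: 0.0428
```

carry_out(steps=[[-3.7,-0.53,0,0,0,0,-1],[-3.7,-0.53,0,0,0,0,-1],[-3.7,-0.53,0,0,0,0,-1],[-3.7,-0.53,0,0,0,0,-1],[-3.7,-0.53,0,0,0,0,-1],[-3.7,-0.53,0,0,0,0,-1],[-3.7,-0.53,0,0,0,0,-1],[-3.7,-0.53,0,0,0,0,-1]])

```text
time_s: 25.83
ee_pos: [0.4986, -0.1075, 0.1525]
ee_rot: [-0.685, 0.728, 0.001, -0.0]
force: [1.0, -1.4, -1.9]
opening: 0.0428
```

carry_out(steps=[[-3.7,-0.53,0,0,0,0,-1],[-3.7,-0.53,0,0,0,0,-1],[-3.7,-0.53,0,0,0,0,-1],[-3.7,-0.53,0,0,0,0,-1],[-3.7,-0.53,0,0,0,0,-1],[-3.7,-0.53,0,0,0,0,-1],[0,0,0,0,0,0,-1],[0,0,0,0,0,0,-1]])

```text
time_s: 26.5
ee_pos: [0.5445, 0.1115, 0.1523]
ee_rot: [-0.686, 0.727, 0.0, -0.001]
force: [-0.4, -0.9, -1.8]
opening: 0.0427
```

Run:
```python
from p import *
from h import *
go([.5686,.2191,.10,-93.7])
```

```text
cur [  0.5445   0.1115   0.1523 -93.3327]
 turn 1 rows rz=0.0064
 move 4 rows [-2.723,-0.427,1.307]  total [-10.89,-1.71,5.23] q1=21
```

carry_out(steps=[[-2.7,-0.43,0,0,0,0.006,-1],[-2.7,-0.43,0,0,0,0,-1],[-2.7,-0.43,0,0,0,0,-1],[-2.7,-0.43,0,0,0,0,-1],[0,0,2.5,0,0,0,-1],[0,0,2.5,0,0,0,-1],[0,0,2.5,0,0,0,-1],[0,0,0,0,0,0,-1]])

```text
time_s: 27.17
ee_pos: [0.5668, 0.2145, 0.0732]
ee_rot: [-0.682, 0.731, 0.002, -0.004]
force: [-1.6, -0.7, -2.6]
opening: 0.043
```

Run:
```python
from p import *
from h import *
go([.5686,.2191,.0455,-93.7])
snap('side','s13.png')
```

```text
cur [ 5.66800e-01  2.14500e-01  7.32000e-02 -9.39701e+01]
 turn 1 rows rz=-0.0047
 move 1 rows [-0.467,-0.149,2.772]  total [-0.47,-0.15,2.77] q1=21
```

View pics/s13.png

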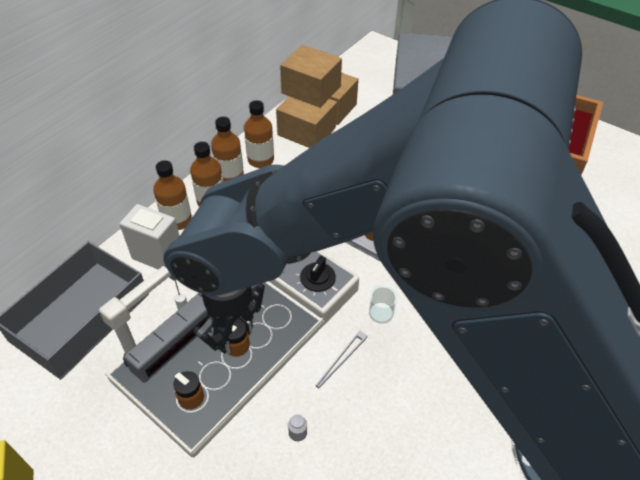

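The jar hangs over ring 2 at (237,340). Correct sideways, and lower most of the way.

carry_out(steps=[[-0.3,-0.1,0,0,0,-0.004,-1],[0,0,1.8,0,0,0,-1],[0,0,0,0,0,0,-1],[0,0,0,0,0,0,-1],[0,0,0,0,0,0,-1]])

```text
time_s: 27.63
ee_pos: [0.5715, 0.2195, 0.0618]
ee_rot: [-0.683, 0.73, -0.0, 0.001]
force: [0.6, -1.3, -0.8]
opening: 0.0426
```

Run:
```python
from p import *
go([.5686,.2191,.0455,-93.7])
```

```text
cur [ 5.7150e-01  2.1950e-01  6.1800e-02 -9.3803e+01]
 turn 1 rows rz=-0.0018
 move 1 rows [0.062,0.286,1.630]  total [0.06,0.29,1.63] q1=21
```

carry_out(steps=[[0.05,0.28,0.8,0,0,0,-1],[0,0,0.8,0,0,0,-1],[0,0,0.1,0,0,0,-1],[0,0,0,0,0,0,-1],[0,0,0,0,0,0,-1],[0,0,0,0,0,0,0.3],[0,0,0,0,0,0,0.5],[0,0,0,0,0,0,0.5]])

```text
time_s: 28.3
ee_pos: [0.5678, 0.2192, 0.043]
ee_rot: [-0.683, 0.73, 0.0, -0.0]
force: [-0.6, 0.1, 0.5]
opening: 0.0638
```

carry_out(steps=[[0,0,0,0,0,0,0.5],[0,0,-2.5,0,0,0,0.5],[0,0,-3.5,0,0,0,0.5],[0,0,-3.5,0,0,0,0.5],[0,0,-3.5,0,0,0,0.5],[3.6,0,0,0,0,0,0.5],[3.6,0,0,0,0,0,0.5],[3.6,0,0,0,0,0,0.5]])

```text
time_s: 28.97
ee_pos: [0.5606, 0.1105, 0.1737]
ee_rot: [-0.684, 0.73, -0.0, 0.0]
force: [1.0, 0.2, 0.2]
opening: 0.0641
```

carry_out(steps=[[3.6,0,0,0,0,0,0.5],[3.6,0,0,0,0,0,0.5],[3.6,0,0,0,0,0,0.5],[3.6,0,0,0,0,0,0.5],[3.6,0,0,0,0,0,0.5],[0,0,0,0,0,0,0.5]])

```text
time_s: 29.47
ee_pos: [0.5484, -0.0732, 0.1732]
ee_rot: [-0.682, 0.732, -0.0, -0.0]
force: [-0.0, 0.4, -0.3]
opening: 0.0641
```

Run:
```python
from p import *
from h import *
im=snap('top','t14.png');snap('side','s14.png')
for j in jars(im,'top',(150,215,225,255),.085,52,'m2.png'): print('placed',j)
for j in jars(im,'top',(395,220,480,310),.055,70,'m1.png'): print(j)
go([.4548,-.3013,.15,-86])
```

```text
placed (array([207.2, 237.7]), array([15.8, 16.7]), array([0.5676, 0.2203, 0.085 ]), np.float64(5.734488582468356), 538)
placed (array([164.5, 234.9]), array([16.3, 16.8]), array([0.575 , 0.3242, 0.085 ]), np.float64(1.4897599071005534), 547)
(array([421.2, 283.7]), array([14.9, 16.4]), array([ 0.4546, -0.3015,  0.055 ]), np.float64(-84.45922334161595), 561)
cur [ 5.4860e-01 -6.9200e-02  1.7310e-01 -9.3952e+01]
 turn 2 rows rz=-0.0694
 move 7 rows [3.214,1.569,0.330]  total [22.50,10.98,2.31] q1=-34
```

View pics/t14.png

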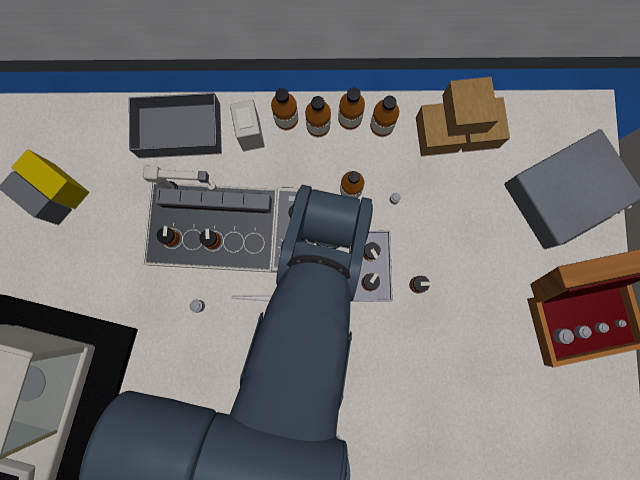

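View pics/s14.png

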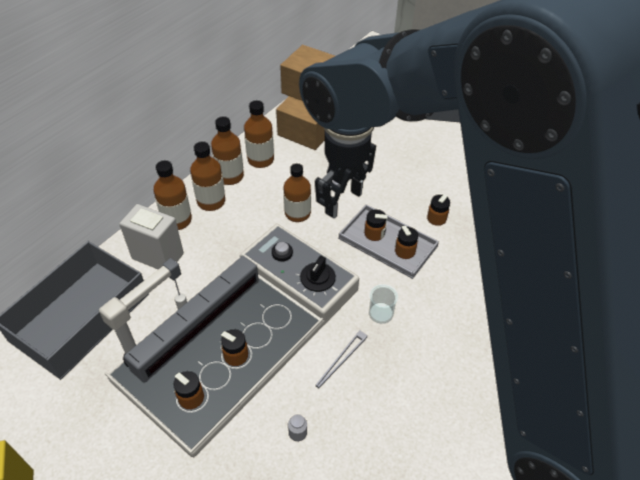

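The second jar stands on ring 2 (207,238 top), about 1 mm and 9° off, and the last fresh jar is at (421,284). Fetch it.

carry_out(steps=[[0,0,0,0,0,-0.0694,0.5],[0,0,0,0,0,-0.0694,0.5],[3.2,1.57,0.6,0,0,0,0.5],[3.2,1.57,0.6,0,0,0,0.5],[3.2,1.57,0.6,0,0,0,0.5],[3.2,1.57,0.6,0,0,0,0.5],[3.2,1.57,0.6,0,0,0,0.5],[3.2,1.57,0.6,0,0,0,0.5]])

```text
time_s: 30.23
ee_pos: [0.4685, -0.2667, 0.137]
ee_rot: [0.733, -0.68, -0.0, -0.0]
force: [1.0, 0.2, -0.2]
opening: 0.0641
```

carry_out(steps=[[3.2,1.57,0.6,0,0,0,0.5],[0,0,2,0,0,0,0.5],[0,0,2,0,0,0,0.5],[0,0,0,0,0,0,0.5],[0,0,0,0,0,0,0.5]])

```text
time_s: 30.65
ee_pos: [0.4555, -0.2984, 0.0909]
ee_rot: [0.733, -0.681, -0.001, 0.0]
force: [1.3, -0.2, -0.2]
opening: 0.064
```

Run:
```python
from p import *
from h import *
go([.4547,-.3014,.012,-86])
snap('side','s15.png')
```

```text
cur [  0.4555  -0.2984   0.0909 -85.7945]
 turn 1 rows rz=0.0036
 move 3 rows [0.099,0.034,2.629]  total [0.30,0.10,7.89] q1=-34
```

View pics/s15.png

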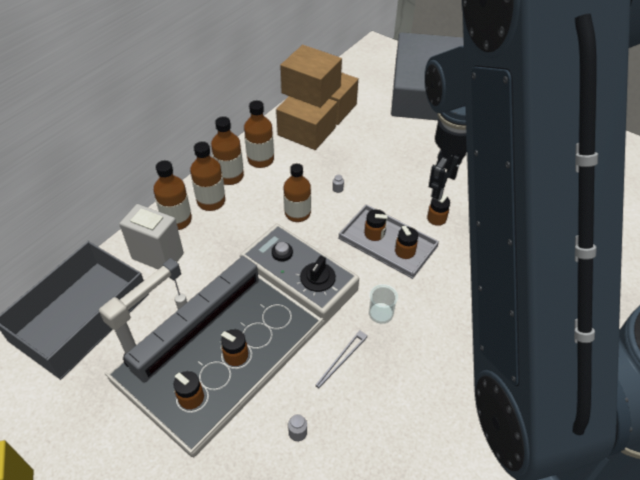

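The gripper is above the jar at (438,210). Descend, grip and lift.

carry_out(steps=[[0.2,0.1,0,0,0,0,0.5],[0,0,3,0,0,0,0.5],[0,0,3,0,0,0,0.5],[0,0,1.8,0,0,0,0.5],[0,0,0,0,0,0,0.5],[0,0,0,0,0,0,0.5],[0,0,0,0,0,0,-1],[0,0,0,0,0,0,-1]])

```text
time_s: 31.37
ee_pos: [0.4556, -0.3023, 0.0153]
ee_rot: [0.732, -0.681, 0.002, -0.0]
force: [-1.7, 2.3, 11.4]
opening: 0.0428
```

carry_out(steps=[[0,0,0,0,0,0,-1],[0,0,0,0,0,0,-1],[0,0,0,0,0,0,-1],[0,0,0,0,0,0,-1],[0,0,0,0,0,0,-1],[0,0,0,0,0,0,-1]])

```text
time_s: 31.87
ee_pos: [0.4556, -0.3022, 0.0154]
ee_rot: [0.732, -0.681, 0.002, -0.0]
force: [-0.7, 1.2, 6.3]
opening: 0.0429
```

carry_out(steps=[[0,0,-3,0,0,0,-1],[0,0,-3,0,0,0,-1],[0,0,-3,0,0,0,-1],[0,0,-3,0,0,0,-1],[0,0,-2,0,0,0,-1],[0,0,0,0,0,0,-1],[0,0,0,0,0,0,-1]])

```text
time_s: 32.45
ee_pos: [0.4549, -0.3019, 0.1549]
ee_rot: [0.732, -0.681, 0.002, -0.0]
force: [-0.1, -0.4, -3.0]
opening: 0.0429
```

Run:
```python
from p import *
from h import *
go([.562,.1152,.15,-3.7])
p=pose();p[3]=-85.8;plan(p,[[.562,.1152,.15,-85.8]])
snap('side','s16.png')
```

```text
cur [  0.4549  -0.3019   0.1549 -85.8613]
 turn 12 rows rz=-0.1195
 move 12 rows [0.666,-3.526,0.041]  total [7.99,-42.31,0.49] q1=12
 move 12 rows [-3.401,-1.144,0.041]  total [-40.81,-13.73,0.49] q1=12
```

View pics/s16.png

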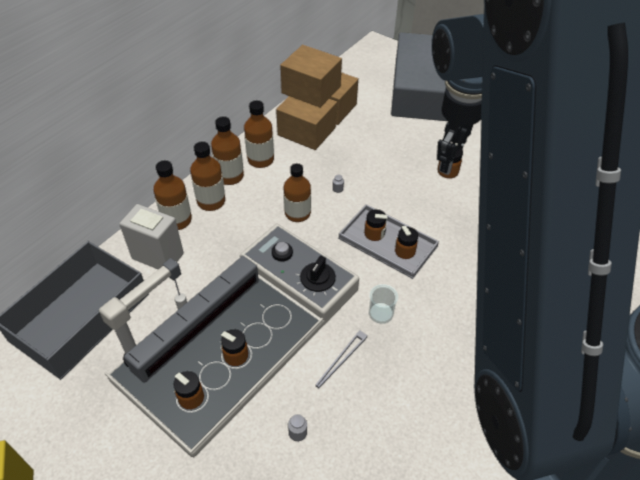

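Jar lifted, seen at (449,160). Turn 82° and carry it to ring 0.

carry_out(steps=[[0,0,0,0,0,-0.1195,-1],[0,0,0,0,0,-0.1195,-1],[0,0,0,0,0,-0.1195,-1],[0,0,0,0,0,-0.1195,-1],[0,0,0,0,0,-0.1195,-1],[0,0,0,0,0,-0.1195,-1],[0,0,0,0,0,-0.1195,-1],[0,0,0,0,0,-0.1195,-1]])

```text
time_s: 33.17
ee_pos: [0.4539, -0.3011, 0.1518]
ee_rot: [0.964, -0.265, -0.001, -0.001]
force: [0.2, 0.2, -1.2]
opening: 0.043
```

carry_out(steps=[[0,0,0,0,0,-0.1195,-1],[0,0,0,0,0,-0.1195,-1],[0,0,0,0,0,-0.1195,-1],[0,0,0,0,0,-0.1195,-1],[0.66,-3.5,0,0,0,0,-1],[0.66,-3.5,0,0,0,0,-1],[0.66,-3.5,0,0,0,0,-1],[0.66,-3.5,0,0,0,0,-1]])

```text
time_s: 33.83
ee_pos: [0.4893, -0.1619, 0.1519]
ee_rot: [0.999, -0.033, -0.001, -0.0]
force: [1.1, 0.8, -1.7]
opening: 0.0429
```

carry_out(steps=[[0.66,-3.5,0,0,0,0,-1],[0.66,-3.5,0,0,0,0,-1],[0.66,-3.5,0,0,0,0,-1],[0.66,-3.5,0,0,0,0,-1],[0.66,-3.5,0,0,0,0,-1],[0.66,-3.5,0,0,0,0,-1],[0,0,0,0,0,0,-1],[0,0,0,0,0,0,-1]])

```text
time_s: 34.5
ee_pos: [0.5424, 0.0449, 0.1519]
ee_rot: [1.0, -0.031, -0.001, 0.0]
force: [0.1, -0.6, -0.6]
opening: 0.0428
```

Run:
```python
from p import *
from h import *
go([.562,.1152,.10,-3.7])
```

```text
cur [ 0.5424  0.0449  0.1519 -3.5344]
 turn 1 rows rz=0.0029
 move 3 rows [0.502,-2.380,1.729]  total [1.51,-7.14,5.19] q1=12
```

carry_out(steps=[[0.5,-2.35,0,0,0,0.003,-1],[0.5,-2.35,0,0,0,0,-1],[0.5,-2.35,0,0,0,0,-1],[0,0,2.8,0,0,0,-1],[0,0,2.8,0,0,0,-1],[0,0,2.8,0,0,0,-1],[0,0,0,0,0,0,-1],[0,0,0,0,0,0,-1]])

```text
time_s: 35.17
ee_pos: [0.5616, 0.1117, 0.0682]
ee_rot: [0.999, -0.034, -0.002, 0.0]
force: [-0.1, 0.8, -1.1]
opening: 0.0427
```

Run:
```python
from p import *
from h import *
snap('side','s17.png')
go([.562,.1152,.0455,-3.7])
```

```text
cur [ 0.5628  0.112   0.0697 -3.928 ]
 turn 1 rows rz=-0.0040
 move 1 rows [-0.096,-0.316,2.424]  total [-0.10,-0.32,2.42] q1=12
```

View pics/s17.png

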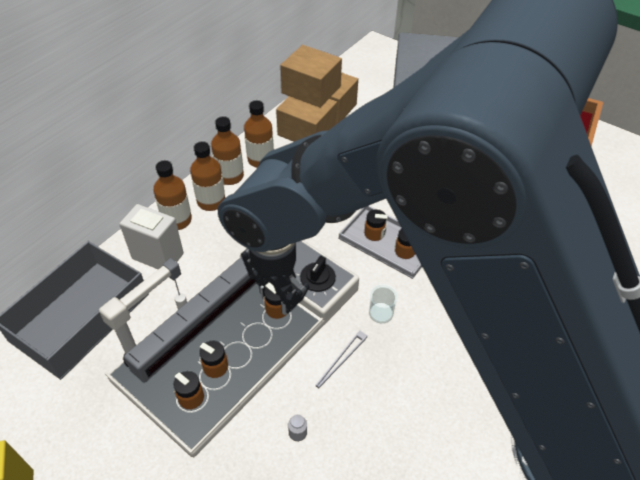

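The jar on ring 2 has been knocked aside: it is now near ring 3, at (213,358). I'll finish placing this jar on ring 0 and then fix that one.

carry_out(steps=[[-0.1,-0.25,0,0,0,-0.003,-1],[0,0,1.5,0,0,0,-1],[0,0,0.8,0,0,0,-1],[0,0,0,0,0,0,-1],[0,0,0,0,0,0,-1]])

```text
time_s: 35.63
ee_pos: [0.5619, 0.1153, 0.0468]
ee_rot: [0.999, -0.032, 0.0, -0.0]
force: [0.4, -1.0, -0.5]
opening: 0.0428
```

Run:
```python
from p import *
go([.562,.1152,.0455,-3.7]); print(get_state()['force'])
```

```text
cur [ 0.5619  0.1153  0.0468 -3.702 ]
 move 1 rows [0.008,0.013,0.134]  total [0.01,0.01,0.13] q1=12
[ 0.44546471 -0.9631397  -0.45118105]
```

carry_out(steps=[[0,0,0.15,0,0,0,-1],[0,0,0,0,0,0,-1],[0,0,0,0,0,0,0.3],[0,0,0,0,0,0,0.5],[0,0,0,0,0,0,0.5],[0,0,0,0,0,0,0.5],[0,0,-2.5,0,0,0,0.5],[0,0,-3.5,0,0,0,0.5]])

```text
time_s: 36.3
ee_pos: [0.56, 0.1151, 0.103]
ee_rot: [0.999, -0.032, -0.003, 0.0]
force: [0.4, -0.7, -0.5]
opening: 0.0637
```

carry_out(steps=[[0,0,-3.5,0,0,0,0.5],[0,0,-3.5,0,0,0,0.5],[0,3.7,0,0,0,0,0.5],[0,3.7,0,0,0,0,0.5],[0,3.7,0,0,0,0,0.5],[0,3.7,0,0,0,0,0.5],[0,3.7,0,0,0,0,0.5],[0,0,0,0,0,0,0.5]])

```text
time_s: 36.97
ee_pos: [0.5495, -0.0744, 0.175]
ee_rot: [0.999, -0.034, 0.0, 0.001]
force: [-0.8, 0.6, 0.3]
opening: 0.064
```

Run:
```python
from p import *
from h import *
im=snap('top','t18.png');snap('side','s18.png')
for j in jars(im,'top',(150,215,265,255),.085,52,'m2.png'): print('placed',j)
print(pose())
```

```text
placed (array([249.1, 239.8]), array([14.4, 16.3]), array([0.5619, 0.1183, 0.085 ]), np.float64(-17.019572724743995), 562)
placed (array([164.4, 234.9]), array([16.1, 16.8]), array([0.5752, 0.3244, 0.085 ]), np.float64(0.2097636854466941), 546)
placed (array([191.9, 232.4]), array([16. , 16.6]), array([0.5809, 0.2578, 0.085 ]), np.float64(7.692439063029304), 559)
[ 0.54969577 -0.07030927  0.17483942 -3.83995698]
```

View pics/t18.png

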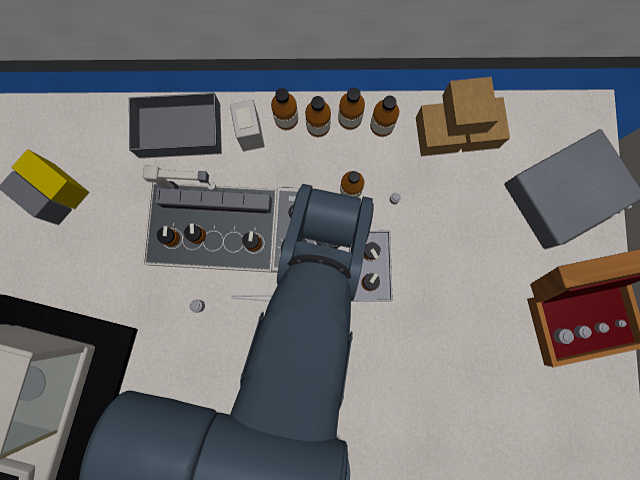

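View pics/s18.png

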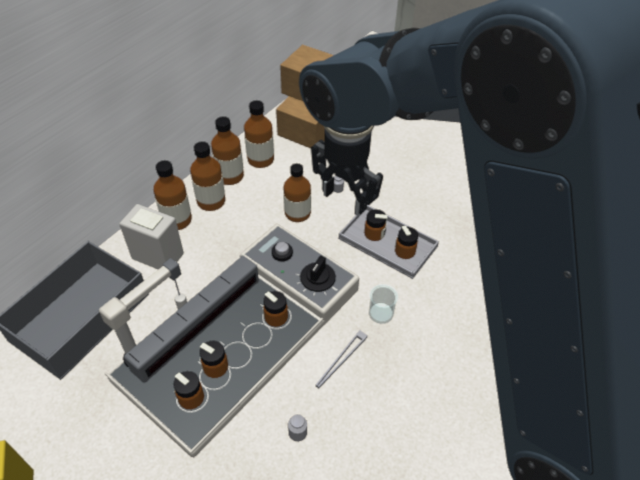

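```bash
cat >> h.py <<'E'
def strip(im,box,z,thr=120):
    u0,v0,u1,v1=box;s=6
    a=cv2.resize(im[v0:v1,u0:u1],None,fx=s,fy=s,interpolation=cv2.INTER_CUBIC)
    hsv=cv2.cvtColor(a,cv2.COLOR_RGB2HSV)
    m=((hsv[...,2]>thr)&(hsv[...,1]<80)).astype(np.uint8)
    n,l,st,c=cv2.connectedComponentsWithStats(m)
    k=1+np.argmax(st[1:,4]); ys,xs=np.nonzero(l==k)
    P=np.array([onz('top',(x+.5)/s-.5+u0,(y+.5)/s-.5+v0,z)[:2] for x,y in zip(xs,ys)])
    c=P.mean(0); w,V=np.linalg.eigh(np.cov((P-c).T)); d=V[:,1]; 
    if d[0]<0:d=-d
    t=(P-c)@d
    return 'strip c',c.round(4),'yaw',np.degrees(np.arctan2(d[1],d[0])).round(1),'len',np.ptp(t).round(4),'inner',(c+d*t.min()).round(4)
E
python3 - <<'E'
from h import *
from p import *
im=cv2.cvtColor(cv2.imread('pics/t18.png'),cv2.COLOR_BGR2RGB)
for u,v in [(249,239.8),(191.9,232.4),(164.4,234.9)]:
    print(strip(im,(int(u-7),int(v-9),int(u+8),int(v+5)),.085))
big=cv2.resize(im[215:260,150:270],None,fx=6,fy=6,interpolation=cv2.INTER_CUBIC);cv2.imwrite('pics/z18.png',big[...,::-1])
go([.5809,.2578,.15,-3.7])
E
```

```text
('strip c', array([0.5721, 0.1153]), 'yaw', np.float64(-6.5), 'len', np.float64(0.0254), 'inner', array([0.5593, 0.1168]))
('strip c', array([0.5917, 0.2591]), 'yaw', np.float64(4.4), 'len', np.float64(0.0264), 'inner', array([0.579 , 0.2581]))Traceback (most recent call last):
  File "<stdin>", line 5, in <module>
  File "h.py", line 43, in strip
    P=np.array([onz('top',(x+.5)/s-.5+u0,(y+.5)/s-.5+v0,z)[:2] for x,y in zip(xs,ys)])
                ~~~^^^^^^^^^^^^^^^^^^^^^^^^^^^^^^^^^^^^^^^
  File "h.py", line 10, in onz
    o,d=ray(name,u,v); return o+d*(z-o[2])/d[2]
        ~~~^^^^^^^^^^
  File "h.py", line 6, in ray
    c=camera_info(name);K=np.array(c['K']);T=np.array(c['world_to_cam'])
ValueError: time passes only in moves, steps and waits
```

```bash
sed -i 's/^from station.*/from station import get_state, capture, job\nimport station, functools\ncamera_info=functools.lru_cache(None)(station.camera_info)/' h.py
python3 - <<'E'
from p import *
go([.5805,.258,.15,4.3],[.5686,.2191,.15,-3.7])
E
```

```text
cur [ 0.5497 -0.0703  0.1748 -3.84  ]
 turn 2 rows rz=-0.0710
 move 9 rows [0.615,-3.612,0.276]  total [5.53,-32.51,2.48] q1=24
 turn 2 rows rz=0.0698
 move 2 rows [-0.468,1.979,-0.000]  total [-0.94,3.96,-0.00] q1=21
```

carry_out(steps=[[0,0,0,0,0,-0.071,0.5],[0,0,0,0,0,-0.071,0.5],[0.61,-3.6,0.2,0,0,0,0.5],[0.61,-3.6,0.2,0,0,0,0.5],[0.61,-3.6,0.2,0,0,0,0.5],[0.61,-3.6,0.2,0,0,0,0.5],[0.61,-3.6,0.2,0,0,0,0.5],[0.61,-3.6,0.2,0,0,0,0.5]])

```text
time_s: 37.73
ee_pos: [0.569, 0.1522, 0.1628]
ee_rot: [0.999, 0.039, -0.0, -0.0]
force: [0.9, -0.1, 0.2]
opening: 0.064
```

carry_out(steps=[[0.61,-3.6,0.2,0,0,0,0.5],[0.61,-3.6,0.2,0,0,0,0.5],[0.61,-3.6,0.2,0,0,0,0.5],[0,0,2,0,0,0,0.5],[0,0,1,0,0,0,0.5],[0,0,0,0,0,0,0.5],[0,0,0,0,0,0,0.5]])

```text
time_s: 38.32
ee_pos: [0.5789, 0.2577, 0.1264]
ee_rot: [0.999, 0.039, -0.001, 0.0]
force: [0.7, 0.5, 1.5]
opening: 0.0637
```

Run:
```python
from p import *
from h import *
go([.5805,.258,.042,4.3])
snap('side','s19.png')
```

```text
cur [0.5789 0.2577 0.1264 4.4316]
 turn 1 rows rz=0.0023
 move 3 rows [0.052,-0.006,2.814]  total [0.16,-0.02,8.44] q1=24
```

View pics/s19.png

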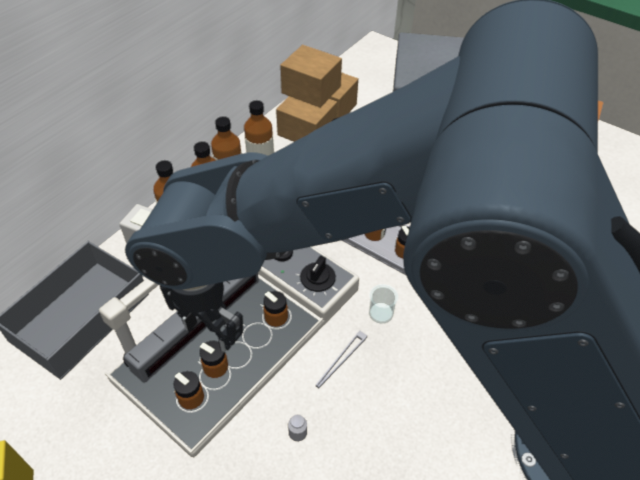

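The gripper is above the knocked jar at (213,358). Descend, grip and lift a few centimetres.

carry_out(steps=[[0.05,0,2.8,0,0,0,0.5],[0.05,0,2.8,0,0,0,0.5],[0,0,2.7,0,0,0,0.5],[0,0,0,0,0,0,0.5],[0,0,0,0,0,0,0.5],[0,0,0,0,0,0,-1],[0,0,0,0,0,0,-1],[0,0,0,0,0,0,-1]])

```text
time_s: 39.03
ee_pos: [0.5819, 0.2584, 0.0465]
ee_rot: [0.999, 0.039, 0.002, -0.001]
force: [-1.1, -1.3, 7.6]
opening: 0.0432
```

carry_out(steps=[[0,0,0,0,0,0,-1],[0,0,0,0,0,0,-1],[0,0,0,0,0,0,-1],[0,0,0,0,0,0,-1],[0,0,0,0,0,0,-1]])

```text
time_s: 39.45
ee_pos: [0.5819, 0.2584, 0.0465]
ee_rot: [0.999, 0.039, 0.002, -0.0]
force: [-0.6, -1.0, 8.0]
opening: 0.0429
```

carry_out(steps=[[0,0,-2,0,0,0,-1],[0,0,-2,0,0,0.07,-1],[0,0,0,0,0,0.07,-1],[-0.47,1.98,0,0,0,0,-1],[-0.47,1.98,0,0,0,0,-1],[0,0,0,0,0,0,-1],[0,0,0,0,0,0,-1]])

```text
time_s: 40.03
ee_pos: [0.5691, 0.2187, 0.0851]
ee_rot: [0.999, -0.032, 0.001, -0.0]
force: [-0.2, 0.4, -1.5]
opening: 0.0429
```

Run:
```python
from p import *
from h import *
go([.5686,.2191,.0455,-3.7])
snap('side','s20.png')
```

```text
cur [ 0.5691  0.2187  0.0851 -3.6555]
 move 2 rows [-0.028,-0.017,1.982]  total [-0.06,-0.03,3.96] q1=21
```

View pics/s20.png

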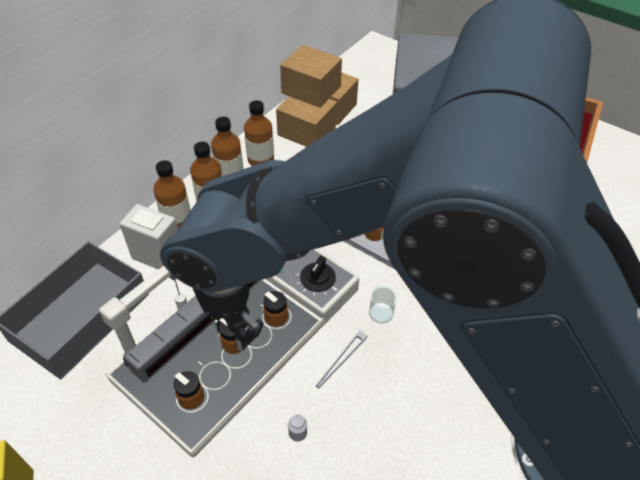

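The jar hangs over ring 2 at about (232,335). Target TCP height is 0.0465, so lower 3.8 cm and release.

carry_out(steps=[[0,0,2,0,0,0,-1],[0,0,1.2,0,0,0,-1],[0,0,0.4,0,0,0,-1],[0,0,0.2,0,0,0,-1],[0,0,0,0,0,0,-1],[0,0,0,0,0,0,-1],[0,0,0,0,0,0,0.3],[0,0,0,0,0,0,0.5]])

```text
time_s: 40.75
ee_pos: [0.5689, 0.2196, 0.046]
ee_rot: [1.0, -0.031, 0.0, -0.0]
force: [-0.5, -1.2, -0.2]
opening: 0.0638
```

carry_out(steps=[[0,0,0,0,0,0,0.5],[0,0,0,0,0,0,0.5],[0,0,-2.5,0,0,0,0.5],[0,0,-3.5,0,0,0,0.5],[0,0,-3.5,0,0,0,0.5],[0,0,-3.5,0,0,0,0.5],[0,3.6,0,0,0,0,0.5],[0,3.6,0,0,0,0,0.5]])

```text
time_s: 41.42
ee_pos: [0.565, 0.1477, 0.1781]
ee_rot: [1.0, -0.03, 0.002, -0.001]
force: [-0.7, -0.8, -0.1]
opening: 0.0639
```

carry_out(steps=[[0,3.6,0,0,0,0,0.5],[0,3.6,0,0,0,0,0.5],[0,3.6,0,0,0,0,0.5],[0,3.6,0,0,0,0,0.5],[0,3.6,0,0,0,0,0.5],[0,3.6,0,0,0,0,0.5],[0,0,0,0,0,0,0.5]])

```text
time_s: 42.0
ee_pos: [0.5504, -0.0733, 0.1759]
ee_rot: [0.999, -0.033, 0.0, 0.001]
force: [0.1, 0.6, -0.5]
opening: 0.0637
```

```bash
cat > chk.py <<'E'
from h import *
from p import *
import sys
n=sys.argv[1]
im=snap('top','t%s.png'%n);snap('side','s%s.png'%n)
psi=np.radians(-3.67);R=np.array([[np.cos(psi),-np.sin(psi)],[np.sin(psi),np.cos(psi)]]);o=np.array([.5848,.1588])
for j in jars(im,'top',(150,215,265,255),.085,52,'m2.png'):
    u,v=j[0]; print((R.T@(j[2][:2]-o)*1000).round(1),j[0],strip(im,(int(u-7),int(v-9),int(u+8),int(v+5)),.085))
print(pose())
E
python3 chk.py 21
```

```text
[-20.3 -42.1] [249.2 239.8] ('strip c', array([0.5721, 0.1153]), 'yaw', np.float64(-6.6), 'len', np.float64(0.0254), 'inner', array([0.5594, 0.1168]))
[-21.3  59.5] [207.5 237.8] ('strip c', array([0.578 , 0.2191]), 'yaw', np.float64(-3.8), 'len', np.float64(0.0255), 'inner', array([0.5656, 0.2199]))
[-20.2 164.6] [164.5 234.9] ('strip c', array([0.5856, 0.3243]), 'yaw', np.float64(-2.4), 'len', np.float64(0.0248), 'inner', array([0.5733, 0.3248]))
[ 0.55057611 -0.06934335  0.17575837 -3.72801903]
```

View pics/t21.png

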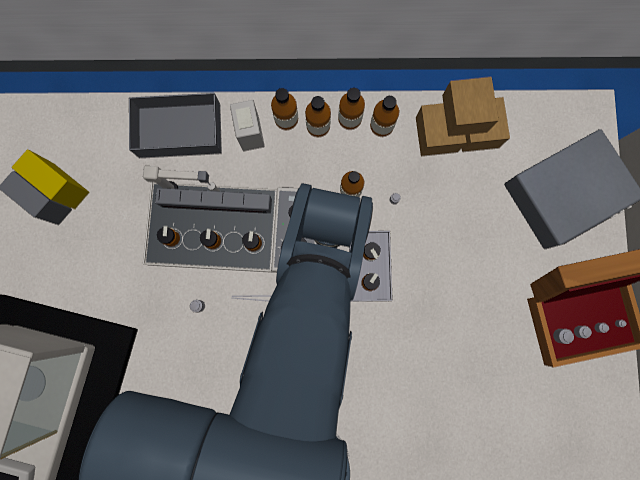

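View pics/s21.png

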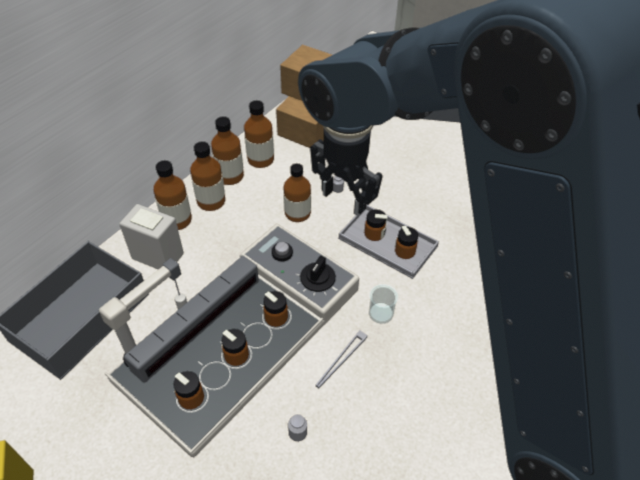

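All three fresh jars stand at the ring centres, (249,240), (207,238) and (164,235), within about 4 mm and 3°. The two old jars are upright in the tray. Now to locate the knob and button precisely.

Run:
```python
from h import *
from p import *
im=cv2.cvtColor(cv2.imread('pics/t12.png'),cv2.COLOR_BGR2RGB)
u0,v0,u1,v1=272,196,318,268;s=6
a=cv2.resize(im[v0:v1,u0:u1],None,fx=s,fy=s,interpolation=cv2.INTER_CUBIC); cv2.imwrite('pics/k12.png',a[...,::-1])
m=(cv2.cvtColor(a,cv2.COLOR_RGB2GRAY)<58).astype(np.uint8)*255
cs=cv2.findContours(m,cv2.RETR_EXTERNAL,cv2.CHAIN_APPROX_NONE)[0]
for c in cs:
    if cv2.contourArea(c)<1500: continue
    (x,y),ab,_=cv2.fitEllipse(cv2.convexHull(c)); u=(x+.5)/s-.5+u0; v=(y+.5)/s-.5+v0
    print(u,v,np.array(ab)/s,'z.056',onz('top',u,v,.056).round(4),'z.062',onz('top',u,v,.062).round(4))
# start cap: light region within dark collar
u0,v0,u1,v1=287,202,307,222
a=cv2.resize(im[v0:v1,u0:u1],None,fx=s,fy=s,interpolation=cv2.INTER_CUBIC)
g=cv2.cvtColor(a,cv2.COLOR_RGB2GRAY)
print('pred knob',proj('top',[.5453,.011,.06]),'pred start',proj('top',[.6351,.0053,.072]))
# side view
im2=cv2.imread('pics/s21.png');cv2.imwrite('pics/k21.png',cv2.resize(im2[230:320,240:360],None,fx=6,fy=6,interpolation=cv2.INTER_CUBIC))
print('side pred knob',proj('side',[.5453,.011,.062]),proj('side',[.5453,.011,.094]),'start',proj('side',[.6351,.0053,.072]))
go([.5453,.011,.13,-3.7])
```

```text
294.12784576416016 247.82001749674478 [26.79950968 27.16255951] z.056 [0.5451 0.0106 0.056 ] z.062 [0.5444 0.0103 0.062 ]
296.30257924397785 212.02739842732748 [16.48574066 16.74131902] z.056 [0.6354 0.0053 0.056 ] z.062 [0.6342 0.005  0.062 ]
pred knob [293.88703964 247.55948307] pred start [295.96414618 210.87263269]
side pred knob [316.60236331 273.30867383] [316.74484686 262.71237869] start [280.5819641 245.9639507]
cur [ 0.5506 -0.0693  0.1758 -3.728 ]
 move 3 rows [-0.350,-2.661,1.525]  total [-1.05,-7.98,4.58] q1=1
```

View pics/k12.png

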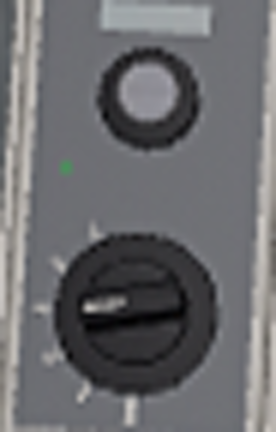

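View pics/k21.png

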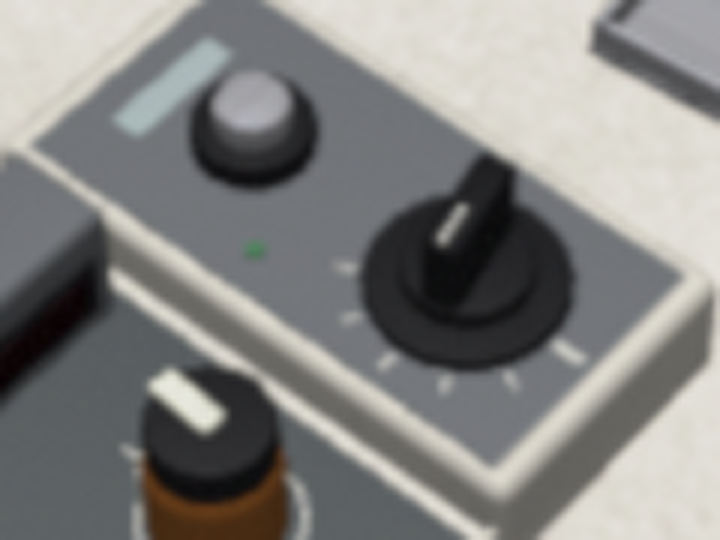

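The pointer lies along the third tick (count 3). The knob fits at (0.545, 0.011) and the button at (0.635, 0.005), agreeing with the ring-based prediction.

carry_out(steps=[[-0.35,-2.65,0.9,0,0,0,0.2],[-0.35,-2.65,0.9,0,0,0,0.1],[-0.35,-2.65,0.9,0,0,0,0],[0,0,1,0,0,0,0],[0,0,0,0,0,0,0],[0,0,0,0,0,0,0]])

```text
time_s: 42.6
ee_pos: [0.5451, 0.0124, 0.1386]
ee_rot: [1.0, -0.031, -0.0, 0.0]
force: [0.7, -0.2, 0.8]
opening: 0.0426
```

Run:
```python
from p import *
from h import *
go([.5452,.0108,.069,-3.7])
snap('side','s22.png')
im2=cv2.imread('pics/s22.png');cv2.imwrite('pics/k22.png',cv2.resize(im2[200:320,220:380],None,fx=5,fy=5,interpolation=cv2.INTER_CUBIC))
```

```text
cur [ 0.5451  0.0124  0.1386 -3.5038]
 turn 1 rows rz=0.0034
 move 2 rows [0.012,0.077,3.482]  total [0.02,0.15,6.96] q1=1
```

View pics/k22.png

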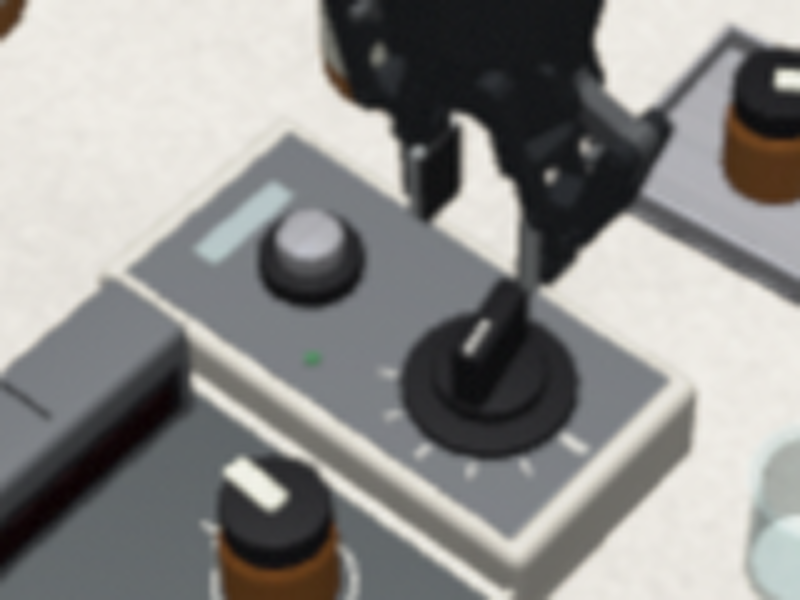

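The fingers straddle the bar, in the zoom one on each side of it. Descend and close.

carry_out(steps=[[0,0.15,2.5,0,0,0,0],[0,0,2.5,0,0,0,0],[0,0,1.8,0,0,0,0],[0,0,0,0,0,0,0],[0,0,0,0,0,0,0],[0,0,0,0,0,0,-0.4]])

```text
time_s: 43.15
ee_pos: [0.546, 0.0099, 0.0722]
ee_rot: [1.0, -0.032, 0.001, 0.0]
force: [-0.4, -0.4, 1.5]
opening: 0.0318
```

carry_out(steps=[[0,0,0,0,0,0,-1],[0,0,0,0,0,0,-1],[0,0,0,0,0,0,-1],[0,0,0,0,0,0,-1],[0,0,0,0,0,0,-1]])

```text
time_s: 43.57
ee_pos: [0.5457, 0.01, 0.0724]
ee_rot: [1.0, -0.031, 0.001, 0.0]
force: [-2.3, -0.7, 7.7]
opening: 0.0128
```

Run:
```python
from p import *
from h import *
s=get_state();print(pose(),s['force'],s['wrist_torque'],s['opening'],s['q'].round(2))
snap('side','s23.png')
im2=cv2.imread('pics/s23.png');cv2.imwrite('pics/k23.png',cv2.resize(im2[200:320,220:380],None,fx=5,fy=5,interpolation=cv2.INTER_CUBIC))
```

```text
[ 0.54565724  0.01004935  0.07235058 -3.58470648] [-2.28214647 -0.65606595  7.68643854] [-0.1215026   0.43422987 -0.02793871] 0.01276058383023429 [-0.07  0.56  1.79 -0.    0.8  -0.  ]
```

View pics/k23.png

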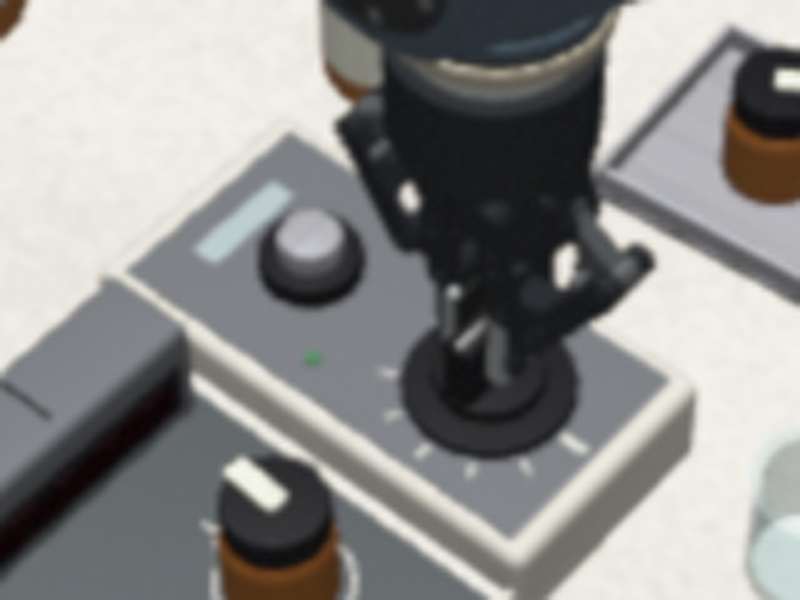

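The pads hold the bar (12.8 mm opening). Turn back counter-clockwise, checking forces on the way.

carry_out(steps=[[0,0,0,0,0,-0.1,-1],[0,0,0,0,0,-0.1,-1],[0,0,0,0,0,-0.1,-1],[0,0,0,0,0,-0.1,-1],[0,0,0,0,0,-0.1,-1],[0,0,0,0,0,0,-1]])

```text
time_s: 44.12
ee_pos: [0.5456, 0.01, 0.0724]
ee_rot: [0.975, 0.22, 0.001, 0.0]
force: [-3.3, -0.3, 6.9]
opening: 0.0132
```

carry_out(steps=[[0,0,0,0,0,-0.1,-1],[0,0,0,0,0,-0.1,-1],[0,0,0,0,0,-0.1,-1],[0,0,0,0,0,-0.1,-1],[0,0,0,0,0,-0.1,-1],[0,0,0,0,0,0,-1]])

```text
time_s: 44.62
ee_pos: [0.5455, 0.01, 0.0723]
ee_rot: [0.891, 0.455, 0.001, 0.001]
force: [-3.0, -1.3, 7.0]
opening: 0.0125
```

carry_out(steps=[[0,0,0,0,0,-0.1,-1],[0,0,0,0,0,-0.1,-1],[0,0,0,0,0,-0.1,-1],[0,0,0,0,0,-0.1,-1],[0,0,0,0,0,-0.1,-1],[0,0,0,0,0,0,-1]])

```text
time_s: 45.12
ee_pos: [0.5455, 0.0099, 0.0723]
ee_rot: [0.751, 0.661, 0.0, 0.001]
force: [-4.8, -2.5, 8.7]
opening: 0.0128
```

Run:
```python
from p import *
s=get_state();print(pose(),s['force'],s['wrist_torque'],s['opening'],s['q'].round(2))
```

```text
[5.45452142e-01 9.87463431e-03 7.23335492e-02 8.27309168e+01] [-4.77989438 -2.45020015  8.66435298] [-0.35574084  0.64967914  0.09365306] 0.01282975616565828 [-0.07  0.56  1.79 -0.    0.8  -1.51]
```

carry_out(steps=[[0,0,0,0,0,-0.07,-1],[0,0,0,0,0,0,-1],[0,0,0,0,0,0,-1],[0,0,0,0,0,0,-1]])

```text
time_s: 45.45
ee_pos: [0.5455, 0.0099, 0.0724]
ee_rot: [0.729, 0.684, 0.0, 0.001]
force: [-4.1, -2.2, 6.0]
opening: 0.0126
```

Run:
```python
from p import *
from h import *
s=get_state();print(pose(),s['force'],s['wrist_torque'],s['opening'],s['q'].round(2))
snap('side','s24.png')
im2=cv2.imread('pics/s24.png');cv2.imwrite('pics/k24.png',cv2.resize(im2[200:320,220:380],None,fx=5,fy=5,interpolation=cv2.INTER_CUBIC))
```

```text
[5.45471768e-01 9.89489243e-03 7.23539983e-02 8.63665015e+01] [-4.13035559 -2.21462825  5.99445347] [-0.3595142   0.74072331 -0.09327726] 0.01256850289146071 [-0.07  0.56  1.79 -0.    0.8  -1.57]
```

View pics/k24.png

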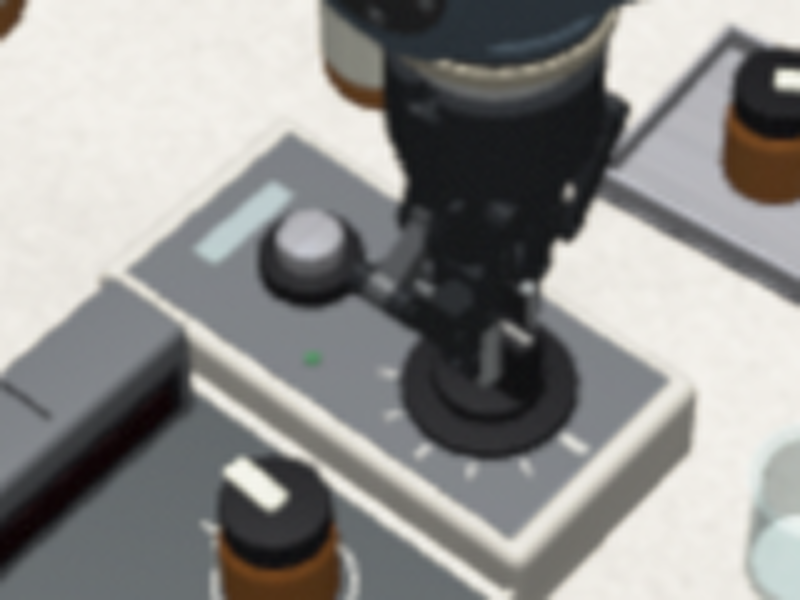

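The white pointer now faces the long count-0 tick, and the wrist torque has changed sign, so it is against the stop. Turn forward 90° (three clicks).

carry_out(steps=[[0,0,0,0,0,0.0982,-1],[0,0,0,0,0,0.0982,-1],[0,0,0,0,0,0.0982,-1],[0,0,0,0,0,0.0982,-1],[0,0,0,0,0,0.0982,-1],[0,0,0,0,0,0.0982,-1],[0,0,0,0,0,0.0982,-1],[0,0,0,0,0,0.0982,-1]])

```text
time_s: 46.17
ee_pos: [0.5455, 0.01, 0.0724]
ee_rot: [0.936, 0.351, 0.001, 0.0]
force: [-3.4, -0.9, 7.7]
opening: 0.0131
```

carry_out(steps=[[0,0,0,0,0,0.0982,-1],[0,0,0,0,0,0.0982,-1],[0,0,0,0,0,0.0982,-1],[0,0,0,0,0,0.0982,-1],[0,0,0,0,0,0.0982,-1],[0,0,0,0,0,0.0982,-1],[0,0,0,0,0,0.0982,-1],[0,0,0,0,0,0.0982,-1]])

```text
time_s: 46.83
ee_pos: [0.5456, 0.01, 0.0723]
ee_rot: [0.999, -0.034, 0.001, 0.0]
force: [-2.0, -0.4, 7.4]
opening: 0.0129
```

carry_out(steps=[[0,0,0,0,0,0,-1],[0,0,0,0,0,0,-1],[0,0,0,0,0,0,-0.3],[0,0,0,0,0,0,0],[0,0,0,0,0,0,0],[0,0,0,0,0,0,0]])

```text
time_s: 47.33
ee_pos: [0.5452, 0.0102, 0.071]
ee_rot: [0.999, -0.032, 0.0, -0.0]
force: [-0.9, -0.2, -0.3]
opening: 0.0428
```

carry_out(steps=[[0,0,-3,0,0,0,0],[0,0,-3,0,0,0,0],[0,0,-2,0,0,0,0],[0,0,0,0,0,0,-1],[0,0,0,0,0,0,-1],[0,0,0,0,0,0,-1]])

```text
time_s: 47.83
ee_pos: [0.5446, 0.0103, 0.15]
ee_rot: [0.999, -0.032, -0.001, -0.0]
force: [-0.1, -1.4, -0.7]
opening: 0.0071
```

Run:
```python
from p import *
from h import *
s=get_state();print(s['force'],s['wrist_torque'],s['opening'],s['q'].round(2))
go([.6352,.0055,.12,-3.7])
snap('side','s25.png')
im2=cv2.imread('pics/s25.png');cv2.imwrite('pics/k25.png',cv2.resize(im2[200:320,220:380],None,fx=5,fy=5,interpolation=cv2.INTER_CUBIC))
```

```text
[-0.07269877 -1.38703854 -0.66765845] [ 1.12616323e-02 -1.91094228e-02  7.21275769e-05] 0.007079036774293092 [-0.07  0.44  1.74  0.    0.96 -0.  ]
cur [ 0.5446  0.0103  0.15   -3.653 ]
 move 3 rows [3.023,-0.034,1.001]  total [9.07,-0.10,3.00] q1=0
```

View pics/k25.png

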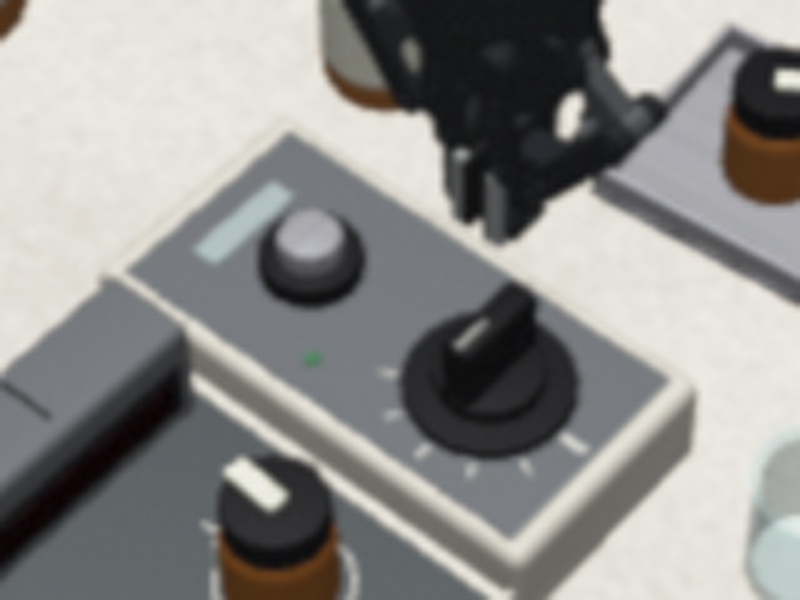

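Run:
```python
from h import *
def line(fn,box):
    im=cv2.cvtColor(cv2.imread(fn),cv2.COLOR_BGR2RGB); u0,v0,u1,v1=box; s=6
    a=cv2.resize(im[v0:v1,u0:u1],None,fx=s,fy=s,interpolation=cv2.INTER_CUBIC); g=cv2.cvtColor(a,cv2.COLOR_RGB2GRAY)
    m=(g>95).astype(np.uint8); n,l,st,c=cv2.connectedComponentsWithStats(m)
    out=[]
    for k in range(1,n):
        if st[k,4]<60: continue
        ys,xs=np.nonzero(l==k)
        P=np.array([onz('side',(x+.5)/s-.5+u0,(y+.5)/s-.5+v0,.094)[:2] for x,y in zip(xs,ys)])
        c0=P.mean(0); w,V=np.linalg.eigh(np.cov((P-c0).T)); d=V[:,1]; r=c0-[.5453,.0108]
        if d@r<0:d=-d
        # selector angle: pointer at -x of knob; count0 pointer dir = -x changer = yaw 176.33; clockwise grows
        yaw=np.degrees(np.arctan2(d[1],d[0])); print(fn,'c',c0.round(4),'n',len(xs),'len',np.ptp((P-c0)@d).round(4),'yaw',yaw.round(1),'sel deg',round((176.33-yaw)%360,1),'from centre',round((176.33-np.degrees(np.arctan2(r[1],r[0])))%360,1))
for f in ('s0','s12','s21','s22','s25'): line('pics/%s.png'%f,(308,258,322,274))
```

```text
[ WARN:0@0.423] global loadsave.cpp:275 findDecoder imread_('pics/s0.png'): can't open/read file: check file path/integrity
Traceback (most recent call last):
cv2.error: OpenCV(4.12.0) /io/opencv/modules/imgproc/src/color.cpp:199: error: (-215:Assertion failed) !_src.empty() in function 'cvtColor'
```

```bash
cp pics/side0.png pics/s0.png
cat > ln.py <<'E'
from h import *
import sys
def line(fn,box):
    im=cv2.cvtColor(cv2.imread(fn),cv2.COLOR_BGR2RGB); u0,v0,u1,v1=box; s=6
    a=cv2.resize(im[v0:v1,u0:u1],None,fx=s,fy=s,interpolation=cv2.INTER_CUBIC); g=cv2.cvtColor(a,cv2.COLOR_RGB2GRAY)
    m=(g>95).astype(np.uint8); n,l,st,c=cv2.connectedComponentsWithStats(m)
    for k in range(1,n):
        if st[k,4]<60: continue
        ys,xs=np.nonzero(l==k)
        P=np.array([onz('side',(x+.5)/s-.5+u0,(y+.5)/s-.5+v0,.094)[:2] for x,y in zip(xs,ys)])
        c0=P.mean(0); w,V=np.linalg.eigh(np.cov((P-c0).T)); d=V[:,1]; r=c0-[.5453,.0108]
        if d@r<0:d=-d
        yaw=np.degrees(np.arctan2(d[1],d[0])); print(fn,'c',c0.round(4),'n',len(xs),'len',np.ptp((P-c0)@d).round(4),'yaw',yaw.round(1),'sel deg',round((176.33-yaw)%360,1),'from centre',round((176.33-np.degrees(np.arctan2(r[1],r[0])))%360,1))
for f in sys.argv[1:]: line('pics/%s.png'%f,(308,258,322,274))
E
python3 ln.py s0 s12 s21 s22 s25
```

```text
pics/s0.png c [0.5584 0.0108] n 888 len 0.0176 yaw 58.9 sel deg 117.5 from centre 176.3
pics/s0.png c [0.5424 0.0209] n 397 len 0.0153 yaw 99.6 sel deg 76.7 from centre 70.2
pics/s12.png c [0.5576 0.0114] n 1283 len 0.0204 yaw 61.2 sel deg 115.2 from centre 173.8
pics/s12.png c [0.5424 0.0208] n 489 len 0.016 yaw 99.7 sel deg 76.6 from centre 69.9
pics/s21.png c [0.5572 0.0114] n 1413 len 0.0213 yaw 61.6 sel deg 114.7 from centre 173.4
pics/s21.png c [0.5424 0.0208] n 570 len 0.0165 yaw 99.6 sel deg 76.8 from centre 69.9
pics/s22.png c [0.557  0.0115] n 1501 len 0.022 yaw 63.1 sel deg 113.2 from centre 172.8
pics/s22.png c [0.5423 0.0208] n 634 len 0.0171 yaw 99.8 sel deg 76.6 from centre 69.8
pics/s25.png c [0.5565 0.0109] n 1597 len 0.0237 yaw 58.2 sel deg 118.2 from centre 175.8
pics/s25.png c [0.5447 0.0214] n 509 len 0.0157 yaw 86.6 sel deg 89.7 from centre 83.0
```

```bash
sed -i 's/^for f in.*/B=(308,258,322,274) if len(sys.argv)<3 else tuple(map(int,sys.argv[2].split(",")))\nline("pics\/%s.png"%sys.argv[1],B)/' ln.py; python3 ln.py s24 318,260,328,272
```

```text
pics/s24.png c [0.5317 0.0109] n 472 len 0.0128 yaw 175.8 sel deg 0.6 from centre 356.7
```

carry_out(steps=[[3,0,0.8,0,0,0,-1],[3,0,0.8,0,0,0,-1],[3,0,0.8,0,0,0,-1],[0,0,0,0,0,0,-1],[0,0,0,0,0,0,-1],[0,0,0,0,0,0,-1]])

```text
time_s: 48.38
ee_pos: [0.6339, 0.0045, 0.1256]
ee_rot: [0.999, -0.032, -0.001, -0.0]
force: [-0.6, 0.4, 0.4]
opening: 0.0001
```

Run:
```python
from p import *
from h import *
go([.6352,.0055,.073,-3.7])
snap('side','s26.png')
im2=cv2.imread('pics/s26.png');cv2.imwrite('pics/k26.png',cv2.resize(im2[200:320,220:380],None,fx=5,fy=5,interpolation=cv2.INTER_CUBIC))
```

```text
cur [ 0.6339  0.0045  0.1256 -3.6556]
 move 2 rows [0.064,-0.052,2.631]  total [0.13,-0.10,5.26] q1=0
```

View pics/k26.png

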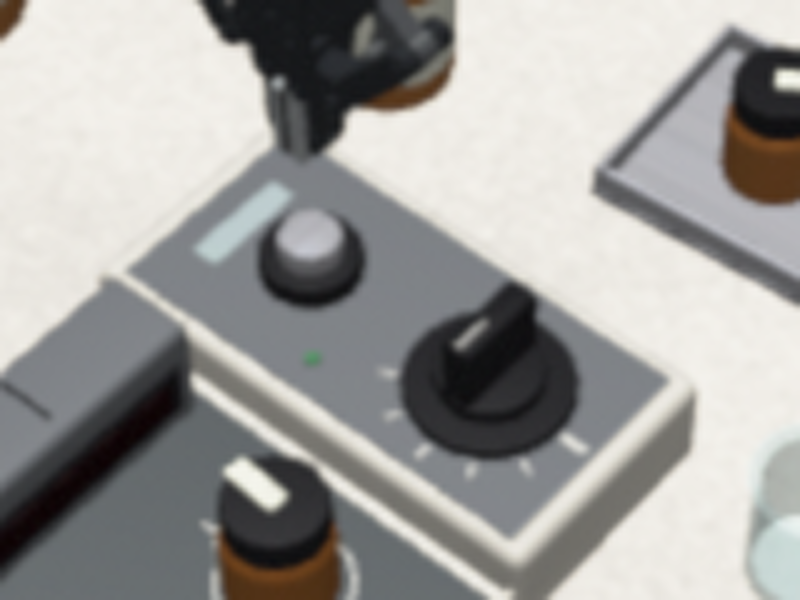

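Pointer measured 0.6° at the reset and 90° now, so it's at count 3. The closed fingers hang over the button (310,235 in the zoom). Press it.

carry_out(steps=[[0.1,-0.1,2.5,0,0,0,-1],[0,0,2.2,0,0,0,-1],[0,0,0,0,0,0,-1],[0,0,0.3,0,0,0,-1],[0,0,0.3,0,0,0,-1],[0,0,0.2,0,0,0,-1],[0,0,0,0,0,0,-1]])

```text
time_s: 49.02
ee_pos: [0.6362, 0.0054, 0.0725]
ee_rot: [0.999, -0.032, 0.0, -0.0]
force: [-0.4, 0.2, 0.4]
opening: -0.0
```

carry_out(steps=[[0,0,0.2,0,0,0,-1],[0,0,0.2,0,0,0,-1],[0,0,0,0,0,0,-1],[0,0,0,0,0,0,-1]])

```text
time_s: 49.35
ee_pos: [0.6364, 0.0054, 0.0682]
ee_rot: [0.999, -0.032, 0.001, 0.0]
force: [1.5, 0.4, 4.0]
opening: 0.0003
```

Run:
```python
from p import *
from h import *
print(pose(),get_state()['force'])
snap('side','s27.png')
im2=cv2.imread('pics/s27.png');cv2.imwrite('pics/k27.png',cv2.resize(im2[200:320,220:380],None,fx=5,fy=5,interpolation=cv2.INTER_CUBIC))
```

```text
[ 0.63636507  0.00538354  0.06822195 -3.65429159] [1.51420594 0.40313647 3.98420836]
```

View pics/k27.png

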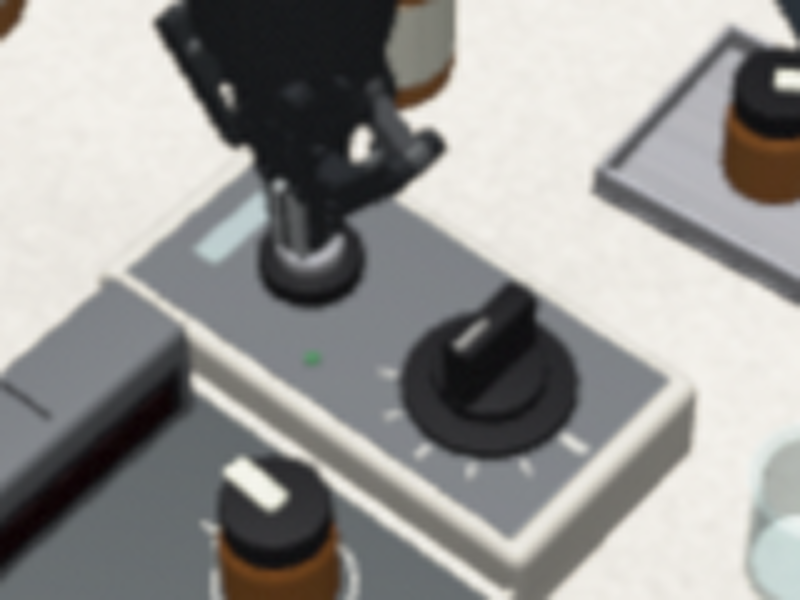

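The button is partly down under the fingertips: 4 N, about 4 mm. Press the rest.

carry_out(steps=[[0,0,0.2,0,0,0,-1],[0,0,0.2,0,0,0,-1],[0,0,0,0,0,0,-1],[0,0,0,0,0,0,-1]])

```text
time_s: 49.73
ee_pos: [0.6365, 0.0054, 0.0658]
ee_rot: [0.999, -0.032, 0.001, 0.0]
force: [-6.4, -0.7, 22.5]
opening: 0.0003
```

carry_out(steps=[[0,0,0.2,0,0,0,-1],[0,0,0,0,0,0,-1],[0,0,0,0,0,0,-1]])

```text
time_s: 49.98
ee_pos: [0.6367, 0.0054, 0.0655]
ee_rot: [0.999, -0.032, 0.001, 0.0]
force: [-13.3, 0.2, 38.0]
opening: -0.0001
```

It bottomed out: 22–38 N at 65.5 mm. Now let it go and move away.

carry_out(steps=[[0,0,-1,0,0,0,-1],[0,0,-2.5,0,0,0,-1],[0,0,-3.5,0,0,0,-1],[0,0,-3.5,0,0,0,-1],[0,3,0,0,0,0,-1],[0,3,0,0,0,0,-1],[0,3,0,0,0,0,-1],[0,0,0,0,0,0,-1]])

```text
time_s: 50.65
ee_pos: [0.6295, -0.0887, 0.1664]
ee_rot: [0.999, -0.033, -0.0, 0.0]
force: [0.5, -1.1, -0.7]
opening: -0.0
```

carry_out(steps=[[-3,3,0,0,0,0,-1],[-3,3,0,0,0,0,-1],[-3,3,0,0,0,0,-1],[-3,3,0,0,0,0,-1],[0,3.5,0,0,0,0,-1],[0,3.5,0,0,0,0,-1],[0,0,0,0,0,0,-1],[0,0,0,0,0,0,-1]])

```text
time_s: 51.32
ee_pos: [0.5001, -0.2653, 0.1663]
ee_rot: [0.999, -0.033, -0.0, -0.0]
force: [0.3, 0.2, 0.1]
opening: 0.0
```

```bash
python3 chk.py 28; python3 ln.py s28
python3 - <<'E'
import cv2
im2=cv2.imread('pics/s28.png');cv2.imwrite('pics/k28.png',cv2.resize(im2[200:320,220:380],None,fx=5,fy=5,interpolation=cv2.INTER_CUBIC))
E
```

```text
[-20.5 -41.4] [248.9 239.8] ('strip c', array([0.5721, 0.1153]), 'yaw', np.float64(-6.8), 'len', np.float64(0.0255), 'inner', array([0.5594, 0.1169]))
[-21.2  59.6] [207.4 237.7] ('strip c', array([0.578 , 0.2191]), 'yaw', np.float64(-3.6), 'len', np.float64(0.0257), 'inner', array([0.5655, 0.2199]))
[-20.2 164.4] [164.5 234.9] ('strip c', array([0.5858, 0.3243]), 'yaw', np.float64(-2.3), 'len', np.float64(0.0252), 'inner', array([0.5733, 0.3248]))
[ 0.50050766 -0.26350122  0.16628607 -3.65021293]
pics/s28.png c [0.5569 0.0108] n 1482 len 0.0227 yaw 57.2 sel deg 119.1 from centre 176.2
pics/s28.png c [0.5447 0.0215] n 409 len 0.0146 yaw 86.5 sel deg 89.8 from centre 83.3
```

View pics/t28.png

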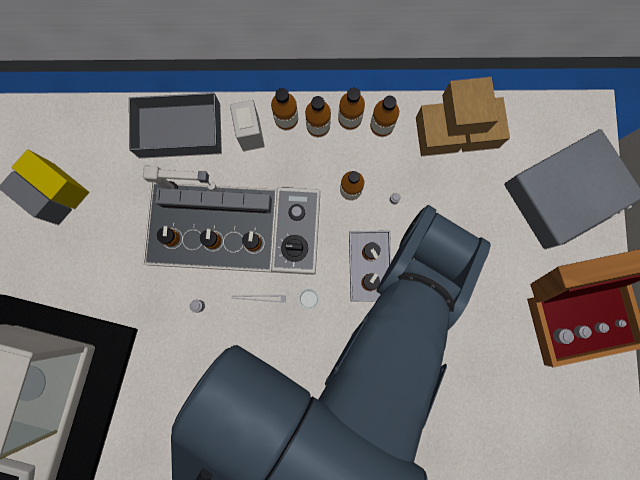

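View pics/s28.png

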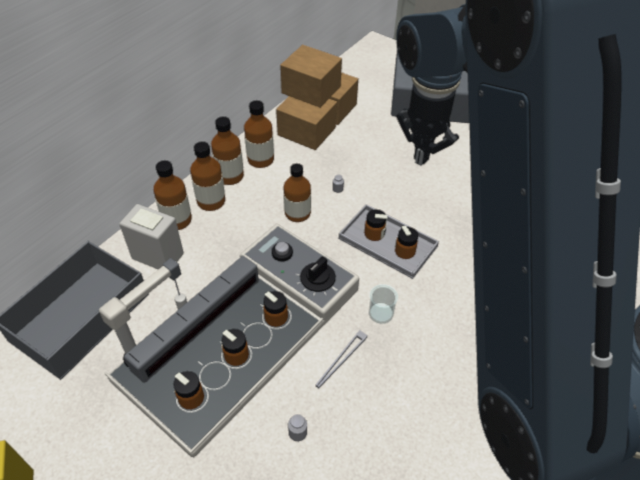

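View pics/k28.png

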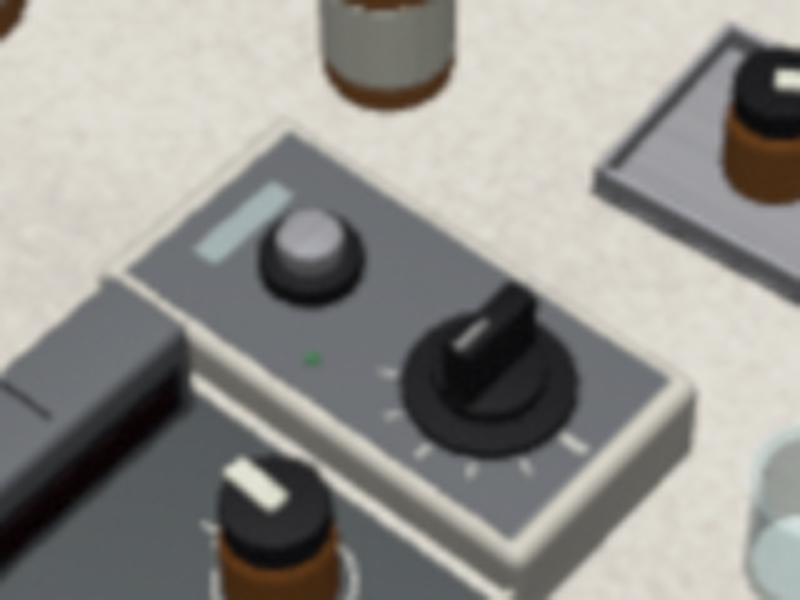

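The pictures show three fresh jars on rings 0, 2 and 4, two old jars upright in the tray, the pointer at count 3, the button up, the other things unmoved and the gripper clear. I'm handing the job in.

```bash
python3 -c "
from station import job
print(job.sign_off())"
```

```text
the job is handed in; nothing more can be done
None
```

The job is done and handed in at about 51 s of the 210 s allowed; sign-off reports no verdict.

- **Old jars:** the two finished jars were moved off the changer and stand upright in the tray.
- **Fresh jars:** all three stand on rings 0, 2 and 4. The ring-2 jar was knocked aside part-way through, so I picked it up again and re-centred it. The last check put each jar within about 4 mm of its ring centre and 3° of label direction. The worst is the ring-0 jar, about 3.6 mm along the row by the cap fit. The tool position when I let it go suggested under 1 mm, so those two readings disagree slightly.
- **Selector:** it first read about 77° in the pictures, between clicks 2 and 3, and settled into click 3 when pinched. I turned it back to the stop (0.6° in the picture, with the wrist torque reversing), then forward three clicks. It now reads 89.8° with the knob released. A rougher estimate from the pointer's position gave 83°, still within the 9° allowed.
- **Start button:** pressed until it bottomed at about 65.5 mm height. Force there reached 38 N, above the 5 N it needs. The last picture shows it up again.
- **Everything else:** the beaker, weights, reagent bottle and forceps look unmoved in the last pictures, and the gripper is clear of everything.

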